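Arm the pump and give one treadle rinse

ROBOT

A 7-joint arm with a two-finger parallel gripper is mounted at the origin on the work surface. World frame = base frame: x ahead of the robot, y to its left, z up, the work surface at z = 0. Lengths are in mm, angles in rad, forces in N, time in s.
With the tool pointing down it reaches from about 400 to 850 mm from the base axis. Payload 6.9 kg.
Tool frame: the origin (TCP) lies on the centre line of the jaws, within the pads' length; the fingertips stand 11 mm ahead of it and the grasp point (between the pads) lies 8 mm behind it; z points along the fingers, y is the line along which they close (so a half turn about z gives the same grasp; the last joint's range is limited). The gripper opens to 85 mm and grips with 20 to 120 N. Pads are 22 mm wide; open, the fingers measure 114 mm over their backs; the gripper's body (76 mm by 85 mm) begins 54 mm behind the grasp point. The pads swing forward as they close: fully open they stand 13 mm farther back than shut.
Start: joints at [-1.075, 0.507, -0.238, 1.5, 0.126, 1.149, -0.155], TCP at [237.52, 578.097, 242.275] pointing down, gripper open.
Joint ranges: [-3.08, 3.08], [-0.24, 2.05], [-1.43, 1.35], [0, 2.5], [-1.52, 4.66], [0.17, 1.96], [-2.89, 2.89]. Speed limits (rad/s): [2.39, 2.39, 3.14, 3.14, 3.14, 3.14, 3.14].

INTERFACE

Orientations are given as a rotation vector (axis times angle).
In Python, from workcell import observe, read_camera, job_done gives the robot as it stands.
- The arm moves only by the tool carry_out, never from a script. Its argument "targets" is a list of rows, each a list of 5 numbers: the finger opening in mm, from 0 to 85.4, then the shift along the world's x, y, z in mm, then the turn about the world's z in rad. A call has 1 to 8 rows; each row is the pose to reach, as a shift and turn from the pose commanded when the call began; what a row does not reach only later rows make up. A row lasts 1/10 s, in which the tool goes at most 50 mm and 8.59 degrees, less where a joint would pass 70% of its speed; a pose out of reach is approached as far as the arm can. A call with a gripper value outside its range is refused whole. The fingers move at their own pace and stop on an object; the grip force is fixed at half the most. Time passes only in rows, so rows that repeat a pose let the fingers close. It gives the time, the measured TCP pose, the force, the opening and the grip force at its end, in the units of the state.
- observe(): the state, without advancing time (a new reading comes with each control period).
- read_camera(name): name is "side" or "top" or "wrist"; returns a dict with "pixels" (384x512x3 uint8, blue, green, red), "range_z" (384x512 float32, mm along the optical axis (not along the pixel's ray), 0 where there is no reading), "K" (3x3 intrinsics, pixels), "R" (3x3) and "t" (3): a world point X has camera coordinates R X + t. Camera axes: x right, y down, z forward; pixel columns grow to the right and rows downward; lengths in mm; the calibration is good to about 2 mm. The wrist camera is an equidistant fisheye: a pixel r from the principal point sees the ray r / f radians off the axis. A picture is of the moment at which its call begins.
- job_done(): hands the job in; it is judged then, once.
The state is a dict: "time_s": time; "q": joint angles; "qd": joint speeds; "tau": joint torques, N m; "tcp_pos": TCP position; "ee_rot": TCP orientation; "force": force on the tool from outside, world axes, zero at the start; "wrist_torque": the same for the moment, N m; "gripper_width": finger opening in mm; "gripper_force": force on a finger pad.
Only numpy, scipy, OpenCV 4.12 (cv2) and the standard library are available. Lean on these libraries where they do the work, as an engineer would, in place of code of your own. Each camera call takes 0.05 s, during which the arm holds its last target. There are 200 camera calls.

TASK

Give the flasks on the rinser one rinse: on the pump controller lift the guard cover right up, flip the toggle under it fully over to the far side, and close the cover again. Only then press the rinser's treadle down under the wire deck until it is firmly against its stop, hold it there for a good second without forcing it, and let it come back up. Leave the glassware, bottles and brush around where they stand.

Things in the scene. Friction and masses are not known exactly. Their poses are not given: they have to be found in the camera images.
- rinser: Flask rinser, fixed, its front turned sideways (yaw near 1.57): steel base plate 235 x 170 x 10 mm, two rear posts (x = +140 mm, y = +-78 mm) carrying a wire deck with two upturned flasks. Origin on the bench below the treadle's front part; x axis from the treadle's front edge to its rear hinge, z up. Loading it, treadle included, with more than 50 N overstrains it.
- treadle (a joint): Spring treadle: steel plate 130 mm long, 90 wide, black rubber pad, hinged at its rear edge about the rinser's y, 100 mm behind and 42 mm above the rinser's origin. 0 = up (front edge 30 mm above the hinge), 0.23 rad = on its stop (plate level). It springs back. At the pad 2 to 4 N starts it moving, 9 to 12 N just reaches the stop; firmly on the stop = 15 to 35 N.
- treadle_pad (a point): Where to press: point on the pad's upper face, midway across, 20 mm behind the treadle's front edge, 110 mm from its hinge; moves with it. About 71 mm above the bench at rest, 46 mm on the stop. x axis along the treadle to its hinge, z normal to the pad.
- deck_edge (a point): Middle of the front rod (8 mm) of the wire deck, 45 mm in front of and 239 mm above the rinser's origin. The deck, 170 mm wide, underside 234 mm above the bench, runs from here 200 mm back over the whole treadle, so a vertical tool cannot reach it; one leaning 25 to 45 degrees, its upper end out to the rinser's front (-x), can. Front and sides below are open.
- controller: Pump controller, fixed: grey plastic box 170 (x) x 150 (y) x 60 mm high, origin at the centre of its underside, x axis from its front (operator's side) to its back, z up. On top two steel cheeks 100 mm long, 40 high, 5 thick, at y = +-50 mm (95 mm clear between them, open at front); the guard cover lies over them.
- cover (a joint): Guard cover: painted plate 104 (x) x 112 (y) x 4 mm over the cheeks, hinged along its back edge. 0 = shut, 1.57 = upright, 1.75 rad = stop, leaning a little back. It swings almost freely: left above about 1.5 rad it stays open, below about 1.2 it falls shut.
- cover_hinge (a point): Middle of the cover's hinge axis, which runs along the controller's y; 50 mm behind the controller's centre and 102 mm above the bench. Its axes turn with the cover.
- cover_tab (a point): Grip point on the black tab standing on the cover near its front edge: tab 22 mm (x), 12 mm thick (y), 42 mm high. The point is central, 26 mm above the plate, 16 mm below the tab's top; shut, it is 132 mm above the bench, 85 mm in front of and 30 mm above the hinge axis. Pinched across its thickness (controller's y) it can turn between the finger pads.
- toggle (a joint): Toggle under the cover: steel bat lever 36 mm long, 7 to 12 thick, pivoted 5 mm in front of the controller's centre on the box's top, 60 mm above the bench, swinging in the controller's x-z plane. 0 (to 0.12) = off, leaning 0.35 rad to the front; 0.70 rad = on, leaning 0.35 rad to the back. It stays where it is left; about 1 N at its tip moves it.
- toggle_tip (a point): Top end of the toggle's bat lever, 36 mm from its pivot; moves with it, about 94 mm above the bench at either end.
- flask_a: Bystander: conical glass flask, 64 mm wide, 94 mm high, between rinser and controller; origin at the centre of its base.
- flask_b: Bystander: a second conical flask, 64 mm wide, 94 mm high; origin at the centre of its base.
- beaker: Bystander: glass beaker 70 mm wide, 90 mm high; origin at the centre of its base.
- reagent: Bystander: white jar 68 mm wide, 130 mm high; origin at the centre of its base.
- soap: Bystander: green soap bottle 60 mm wide, 160 mm high; origin at the centre of its base.
- tin: Bystander: flat round tin 72 mm wide, 30 mm high; origin at the centre of its base.
- brush: Bystander: brush lying on the bench, along its own x axis; origin near its middle.
Not all that is in view belongs to the job. Several things have the shape of the controller; the one meant has the colours described above.

How it is judged:
By the outcome, as a careful person would: the job done as asked, in the order asked, and still so for the second after the job is handed in, with the robot touching nothing.
It also fails if it takes over 72 s, if anything falls off the work surface, if the arm or the gripper's body presses on something with over 40 N, if the wrist force passes 120 N, or if a joint passes its speed limit or range.

## Working session

There is one attempt and no reset: what is moved stays moved. The work goes in short steps, Python scripts to look and compute and a tool call to move; the robot and the scene stay as the last step left them, time stands still between calls to the robot, and variables do not carry over. Pictures are saved under pics/ and viewed, at most 10 in all, crops included, and the job is handed in when it is done.

Besides the shell and the picture viewer there is one more tool, called as name(argument=value, ...) on one line, values as JSON. carry_out: Moves the arm, as the interface text tells. Its arguments: {"type":"object","properties":{"targets":{"type":"array","items":{"type":"array","items":{"type":"number"}}}},"required":["targets"]}

```bash
mkdir -p pics; ls
cat > h.py <<'E'
import numpy as np, cv2
from workcell import observe, read_camera, job_done
def pts(c):
    z=c["range_z"];v,u=np.mgrid[:z.shape[0],:z.shape[1]];K=c["K"]
    P=np.stack([(u-K[0,2])/K[0,0]*z,(v-K[1,2])/K[1,1]*z,z],-1)
    return (P-c["t"])@c["R"]   # R^T (P-t)
E
python3 - <<'E'
from h import *
s=observe(); print({k:np.round(v,3) for k,v in s.items()})
for n in("top","side"):
    c=read_camera(n); cv2.imwrite(f"pics/{n}0.png",c["pixels"]); np.savez(f"{n}0.npz",**c)
    print(n,c["K"].round(1).tolist(),c["R"].round(3).tolist(),c["t"].round(1), -c["R"].T@c["t"])
E
```

```text
pics
{'time_s': np.float64(0.0), 'q': array([-1.076,  0.508, -0.238,  1.501,  0.126,  1.149, -0.155]), 'qd': array([-0.   ,  0.   ,  0.001, -0.001,  0.001,  0.001, -0.002]), 'tau': array([-1.0000e-03, -6.2060e+01, -2.1870e+00, -2.4966e+01,  1.3000e-02,
        1.2000e-02, -0.0000e+00]), 'tcp_pos': array([237.397, 577.637, 241.444]), 'ee_rot': array([-6.080e-01, -3.082e+00,  3.000e-03]), 'force': array([-0.363,  0.029,  0.351]), 'wrist_torque': array([-0.01 ,  0.019, -0.024]), 'gripper_force': np.float64(0.0), 'gripper_width': np.float64(85.286)}
top [[386.6, 0.0, 256.6], [0.0, 386.6, 185.9], [0.0, 0.0, 1.0]] [[0.02, -1.0, 0.023], [-0.99, -0.023, -0.142], [0.142, -0.02, -0.99]] [ -12.9  517.6 1361. ] [ 319.05688071   26.093813   1420.53581862]
side [[377.0, 0.0, 254.0], [0.0, 377.0, 182.6], [0.0, 0.0, 1.0]] [[0.686, -0.728, 0.022], [-0.396, -0.398, -0.828], [0.611, 0.559, -0.56]] [-346.9  324.5 1019.9] [-256.81974993 -693.61467806  847.80898549]
```

View pics/top0.png

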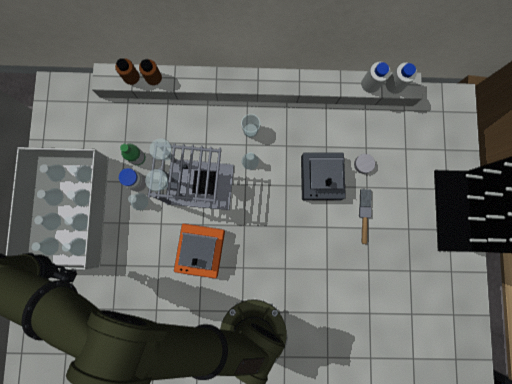

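View pics/side0.png

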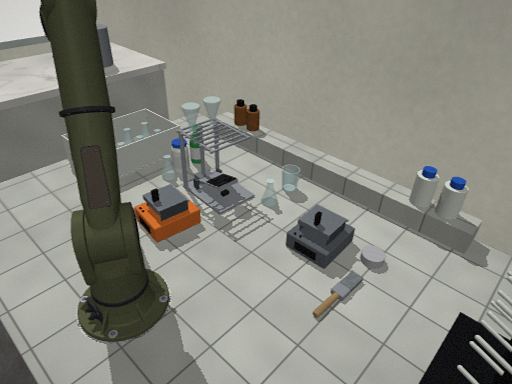

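The top view shows the grey controller around (323,176) with its black tab near (330,182). The orange unit at (200,250) is a decoy. The rinser is at (195,180) with its front to image right (world -y).

Run:
```python
from h import *
c=np.load("top0.npz"); P=pts(c); v,u=np.mgrid[:384,:512]; z=P[...,2]; ok=c["range_z"]>0
hsv=cv2.cvtColor(c["pixels"],cv2.COLOR_BGR2HSV)
def rect(m,n):
    p=P[m][:,:2].astype(np.float32); 
    if len(p)<5: print(n,len(p)); return
    r=cv2.minAreaRect(p); print(n,len(p),np.round(r[0],1),np.round(r[1],1),round(r[2],1),'mean',P[m].mean(0).round(1),'med z',np.median(z[m]).round(1))
box=ok&(u>295)&(u<350)&(v>145)&(v<205)
rect(box&(z>48)&(z<125),"boxtop+cover")
rect(box&(z>96)&(z<114),"cover")
rect(box&(z>125),"tab")
rin=ok&(u>150)&(u<275)&(v>135)&(v<215)
rect(rin&(u>165)&(z>228)&(z<250),"deck")
rect(rin&(u>170)&(z>5)&(z<16),"base")
blk=rin&(u>180)&(hsv[...,2]<40)&(z>30)&(z<90); rect(blk,"pad")
# deck extents
m=rin&(z>225)&(z<255); p=P[m]; print("deck y",np.percentile(p[:,1],[0,1,5,50,95,99,100]).round(0),"x",np.percentile(p[:,0],[0,1,5,50,95,99,100]).round(0))
for n,(a,b,d,e) in dict(soap=(118,142,138,165),reag=(115,142,165,192),flA=(240,262,152,172),beak=(240,262,112,138),tin=(354,380,152,178),flB=(122,150,190,210),brush=(355,378,188,248)).items():
    m=ok&(u>=a)&(u<b)&(v>=d)&(v<e)&(z>12); 
    if m.sum(): print(n,P[m].mean(0).round(0),P[m].min(0).round(0),P[m].max(0).round(0))
im=cv2.resize(c["pixels"][120:215,110:390],None,fx=2.8,fy=2.8,interpolation=cv2.INTER_CUBIC); cv2.imwrite("pics/crop.png",im)
# side view
c=np.load("side0.npz"); P=pts(c); z=P[...,2]; ok=c["range_z"]>0
box=ok&(u>280)&(u<360)&(v>200)&(v<265)
rect(box&(z>96)&(z<112),"s cover"); rect(box&(z>120),"s tab"); 
hs=cv2.cvtColor(c["pixels"],cv2.COLOR_BGR2HSV)
m=ok&(u>185)&(u<260)&(v>165)&(v<215)&(hs[...,2]<45)&(z>30)&(z<110); rect(m,"s pad")
m=ok&(u>170)&(u<265)&(v>100)&(v<165)&(z>225)&(z<255); rect(m,"s deck")
```

```text
boxtop+cover 1925 [ 559.5 -241.5] [171.2 151. ] 1.4 mean [ 555. -235.   84.] med z 100.4
cover 957 [ 558.7 -241.6] [106.7 119.2] 1.5 mean [ 560.1 -241.1  106.8] med z 106.8
tab 30 [ 524.5 -242.7] [13.2 20.6] 89.9 mean [ 524.  -241.2  145. ] med z 145.7
deck 1107 [525.4 203.9] [164.2 175.5] 85.9 mean [523.5 198.1 243.5] med z 243.6
base 1710 [562.  122.4] [294.  381.7] 1.5 mean [535.9 145.6   9.7] med z 9.5
pad 353 [529.6 210.1] [138.6  87.8] 74.7 mean [523.5 184.6  67.3] med z 67.7
deck y [118. 120. 125. 210. 305. 323. 328.] x [432. 439. 444. 523. 605. 611. 617.]
soap [612. 433. 106.] [589. 412.  13.] [650. 471. 166.]
reag [521. 427. 113.] [493. 401.  16.] [587. 467. 138.]
flA [609.  26.  51.] [587.  -6.  12.] [643.  54. 100.]
beak [741.  26.  62.] [702.  -6.  12.] [770.  59.  96.]
tin [ 614. -398.   30.] [ 579. -434.   12.] [ 651. -365.   40.]
flB [456. 413.  61.] [426. 328.  12.] [495. 451. 252.]
brush [ 438. -399.   19.] [ 321. -421.   12.] [ 519. -379.   32.]
s cover 812 [ 555.4 -237.9] [111.7 121.6] 0.8 mean [ 550.  -243.5  106.1] med z 106.5
s tab 61 [ 519.9 -241. ] [21.8 13.2] 2.5 mean [ 518.  -242.8  138.7] med z 139.7
s pad 214 [451.1 211.4] [264.  134.5] 2.2 mean [510.1 190.3  66.4] med z 68.6
s deck 895 [523.6 226.1] [211.  179.8] 85.4 mean [517.  222.  242.8] med z 243.1
```

View pics/crop.png

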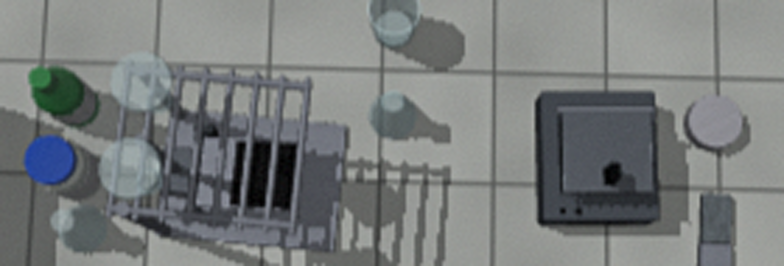

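Controller at about (558,-241), yaw ≈ 0.02, with the tab at (523,-242) as it should be. I'll move above the tab, passing high over the orange unit.

carry_out(targets=[[60,10,-20,60,0.05],[60,30,-60,110,0.1],[60,50,-110,120,0.15],[60,70,-160,120,0.2],[60,90,-210,120,0.25],[60,110,-260,120,0.3],[60,125,-310,120,0.36],[60,140,-360,120,0.41]])

```text
time_s: 0.9
tcp_pos: [364.5, 257.6, 362.0]
ee_rot: [0.035, -3.141, 0.0]
force: [1.6, 0.1, -0.3]
gripper_width: 60.3
gripper_force: 0.0
```

carry_out(targets=[[60,20,-50,0,0],[60,40,-100,0,0],[60,60,-150,0,0],[60,80,-200,0,0],[60,100,-250,0,0],[60,120,-310,-20,0],[60,140,-380,-40,0],[60,146,-460,-70,0]])

```text
time_s: 1.7
tcp_pos: [495.9, -113.0, 321.4]
ee_rot: [-0.033, 3.141, -0.0]
force: [0.7, 0.2, -0.6]
gripper_width: 60.2
gripper_force: 0.0
```

```bash
cat >> h.py <<'E'
from scipy.spatial.transform import Rotation as Ro
def st():
    s=observe(); R=Ro.from_rotvec(s["ee_rot"]).as_matrix()
    print("t",round(float(s["time_s"]),2),"q",s["q"].round(3),"tcp",s["tcp_pos"].round(1),"toolz",R[:,2].round(3),"tooly ang",np.degrees(np.arctan2(R[1,1],R[0,1])).round(2),"F",s["force"].round(1),"w",s["gripper_width"].round(1),s["gripper_force"].round(1))
E
python3 -c "
from h import *
st()"
```

```text
Traceback (most recent call last):
  File "h.py", line 10, in st
    print("t",round(float(s["time_s"]),2),"q",s["q"].round(3),"tcp",s["tcp_pos"].round(1),"toolz",R[:,2].round(3),"tooly ang",np.degrees(np.arctan2(R[1,1],R[0,1])).round(2),"F",s["force"].round(1),"w",s["gripper_width"].round(1),s["gripper_force"].round(1))
                                                                                                                                                                                                         ^^^^^^^^^^^^^^^^^^^^^^^^
AttributeError: 'float' object has no attribute 'round'
```

```bash
sed -i 's/s\["gripper_width"\].round(1),s\["gripper_force"\].round(1)/round(float(s["gripper_width"]),1),round(float(s["gripper_force"]),1)/' h.py
python3 -c "
from h import *
st()"
```

```text
t 1.7 q [ 0.1    0.263  0.102  1.665 -0.028  1.215  1.8  ] tcp [ 495.9 -113.   321.4] toolz [ 0.001 -0.    -1.   ] tooly ang 91.19 F [ 0.7  0.2 -0.6] w 60.2 0.0
```

carry_out(targets=[[50,0,0,0,0],[50,0,0,0,0],[50,0,0,0,0]])

```text
time_s: 2.0
tcp_pos: [495.2, -110.0, 321.9]
ee_rot: [0.034, -3.141, -0.001]
force: [-0.0, 0.5, 0.2]
gripper_width: 50.3
gripper_force: 0.0
```

```bash
python3 -c "
from h import *
st()"
```

```text
t 2.0 q [ 0.096  0.261  0.099  1.666 -0.028  1.216  1.795] tcp [ 495.2 -110.   321.9] toolz [-0.     0.001 -1.   ] tooly ang 91.24 F [-0.   0.5  0.2] w 50.3 0.0
```

carry_out(targets=[[50,14,-45,-40,0],[50,26,-90,-80,0],[50,27,-131,-120,0],[50,27,-131,-140,0],[50,27,-131,-140,0],[50,27,-131,-140,0]])

```text
time_s: 2.6
tcp_pos: [522.4, -240.6, 181.7]
ee_rot: [0.034, -3.14, -0.002]
force: [-0.4, 1.0, 0.3]
gripper_width: 49.9
gripper_force: 0.0
```

```bash
python3 -c "
from h import *
st()
c=read_camera('wrist'); print(c['K']); np.savez('w1.npz',**c); cv2.imwrite('pics/w1.png',c['pixels'])"
```

```text
t 2.6 q [ 0.309  0.485  0.124  1.725 -0.073  0.938  2.054] tcp [ 522.4 -240.6  181.7] toolz [-0.001  0.001 -1.   ] tooly ang 91.24 F [-0.4  1.   0.3] w 49.9 0.0
[[297.31863964   0.         259.55660196]
 [  0.         297.31863964 189.75092087]
 [  0.           0.           1.        ]]
```

View pics/w1.png

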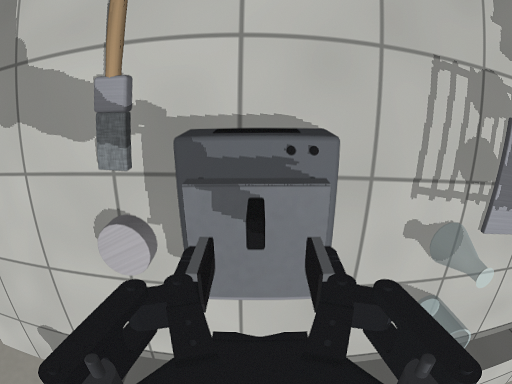

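The wrist view shows the tab at (256,222), centred between the pads at columns 213 and 308. I'll lower and pinch.

carry_out(targets=[[50,0,-1,-40,0],[50,0,-1,-56,0],[50,0,-1,-56,0],[0,0,-1,-56,0],[0,0,-1,-56,0],[0,0,-1,-56,0],[0,0,-1,-56,0],[0,0,-1,-56,0]])

```text
time_s: 3.45
tcp_pos: [523.3, -243.4, 127.8]
ee_rot: [-0.032, 3.138, -0.002]
force: [-1.2, 0.5, 6.7]
gripper_width: 11.1
gripper_force: 59.6
```

```bash
python3 -c "
from h import *
st()
c=read_camera('side'); cv2.imwrite('pics/s1.png',cv2.resize(c['pixels'][160:290,240:400],None,fx=3,fy=3))
hx,hz=608,102
s=observe();p=s['tcp_pos'];x0=p[0]-hx;z0=p[2]+8-hz;print(x0,z0)
for a in np.linspace(0,1.62,20):
  X=-85*np.cos(a)+30*np.sin(a); Z=85*np.sin(a)+30*np.cos(a); print(round(a,2),round(X+85),round(Z-30))
"
```

```text
t 3.45 q [ 0.319  0.546  0.115  1.788 -0.083  0.808  2.066] tcp [ 523.3 -243.4  127.8] toolz [ 0.003 -0.001 -1.   ] tooly ang 91.18 F [-1.2  0.5  6.7] w 11.1 59.6
-84.73861866174741 33.78101896435305
0.0 0 0
0.09 3 7
0.17 6 14
0.26 10 21
0.34 15 27
0.43 20 32
0.51 26 38
0.6 32 43
0.68 38 47
0.77 45 51
0.85 52 54
0.94 59 56
1.02 66 58
1.11 74 59
1.19 82 60
1.28 89 60
1.36 97 59
1.45 104 58
1.53 112 56
1.62 119 53
```

View pics/s1.png

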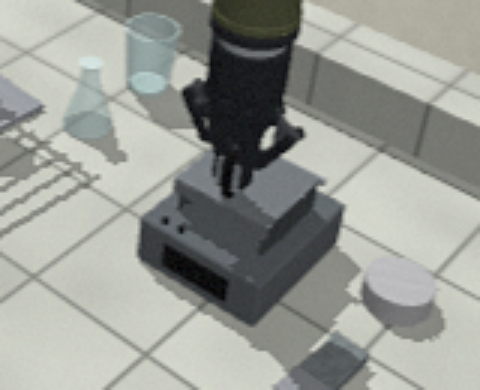

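carry_out(targets=[[0,2,0,6,0],[0,6,0,14,0],[0,10,0,21,0],[0,15,0,27,0],[0,20,0,32,0],[0,26,1,38,0],[0,32,1,43,0],[0,38,1,47,0]])

```text
time_s: 4.3
tcp_pos: [559.6, -242.5, 173.3]
ee_rot: [0.031, -3.14, -0.0]
force: [-5.7, -1.1, -4.7]
gripper_width: 11.1
gripper_force: 58.4
```

carry_out(targets=[[0,7,0,4,0],[0,14,0,7,0],[0,21,0,9,0],[0,28,0,11,0],[0,36,1,12,0],[0,44,1,13,0],[0,51,1,13,0],[0,59,1,12,0]])

```text
time_s: 5.1
tcp_pos: [619.5, -241.1, 186.8]
ee_rot: [-0.031, 3.141, 0.0]
force: [-7.4, 0.8, 5.4]
gripper_width: 11.0
gripper_force: 60.3
```

carry_out(targets=[[0,8,0,-1,0],[0,15,0,-3,0],[0,22,0,-6,0],[0,22,0,-6,0]])

```text
time_s: 5.5
tcp_pos: [643.5, -240.5, 181.2]
ee_rot: [-0.033, 3.137, -0.0]
force: [-3.1, 1.6, 5.9]
gripper_width: 10.6
gripper_force: 61.9
```

```bash
python3 -c "
from h import *
st()
c=read_camera('side'); cv2.imwrite('pics/s2.png',cv2.resize(c['pixels'][140:290,240:400],None,fx=3,fy=3))
"
```

```text
t 5.5 q [ 0.257  0.647  0.12   1.41  -0.084  1.085  1.984] tcp [ 643.5 -240.5  181.2] toolz [ 0.004 -0.    -1.   ] tooly ang 91.22 F [-3.1  1.6  5.9] w 10.6 61.9
```

View pics/s2.png

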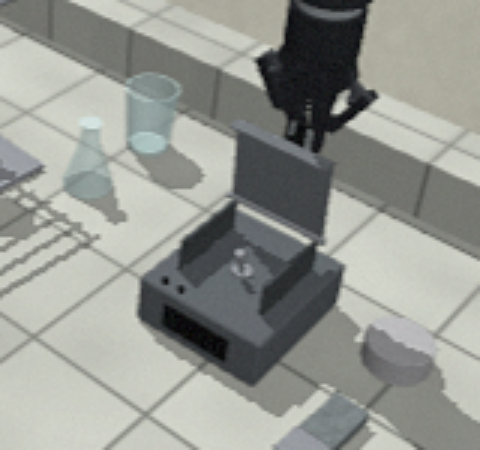

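The cover is upright and the toggle leans forward at crop (240,262). I'll release, lift clear and go in front of the toggle.

carry_out(targets=[[35,0,0,0,0],[35,0,0,0,0],[35,0,0,0,0],[35,0,0,40,0],[35,0,0,85,0],[20,-45,0,85,0],[0,-90,-1,85,0],[0,-135,-2,85,0]])

```text
time_s: 6.35
tcp_pos: [505.1, -243.2, 264.2]
ee_rot: [-0.032, 3.14, -0.001]
force: [-0.6, -1.6, 0.1]
gripper_width: -0.0
gripper_force: 0.0
```

carry_out(targets=[[0,0,0,-40,0],[0,0,0,-80,0],[0,0,0,-80,0]])

```text
time_s: 6.65
tcp_pos: [503.7, -241.9, 180.2]
ee_rot: [0.031, -3.135, -0.005]
force: [0.3, 0.3, -0.6]
gripper_width: 0.5
gripper_force: 0.0
```

```bash
python3 -c "
from h import *
st()
c=read_camera('side'); cv2.imwrite('pics/s3.png',cv2.resize(c['pixels'][140:290,240:400],None,fx=3,fy=3))
P=pts(c);v,u=np.mgrid[:384,:512]
m=(c['range_z']>0)&(P[...,2]>110)&(P[...,0]>585)&(P[...,0]<670)&(abs(P[...,1]+240)<60)
p=P[m]; k=np.polyfit(p[:,2],p[:,0],1); print(len(p),'cover x vs z',k, 'angle',1.57+np.arctan(k[0]), p.min(0),p.max(0))
"
```

```text
t 6.65 q [ 0.317  0.466  0.13   1.765 -0.074  0.923  2.07 ] tcp [ 503.7 -241.9  180.2] toolz [-0.007  0.003 -1.   ] tooly ang 91.14 F [ 0.3  0.3 -0.6] w 0.5 0.0
517 cover x vs z [-3.34054610e-02  6.09563021e+02] angle 1.536606956677962 [ 585.20790607 -295.77513656  110.00394602] [ 644.89600454 -198.92660703  209.10576683]
```

carry_out(targets=[[0,2,-1,-40,0],[0,2,-1,-75,0],[0,2,-1,-93,0],[0,2,-1,-93,0]])

```text
time_s: 7.1
tcp_pos: [508.4, -244.1, 90.3]
ee_rot: [0.032, -3.14, -0.001]
force: [-0.1, 0.5, -0.3]
gripper_width: 0.0
gripper_force: 0.0
```

carry_out(targets=[[0,8,0,0,0],[0,16,0,0,0],[0,22,0,0,0],[0,28,1,0,0],[0,32,1,0,0],[0,36,1,0,0],[0,36,1,0,0]])

```text
time_s: 7.8
tcp_pos: [544.8, -243.1, 90.8]
ee_rot: [-0.032, 3.141, -0.0]
force: [-0.0, -0.7, 0.7]
gripper_width: -0.1
gripper_force: 0.0
```

```bash
python3 -c "
from h import *
st()"
```

```text
t 7.8 q [ 0.307  0.618  0.114  1.769 -0.096  0.759  2.062] tcp [ 544.8 -243.1   90.8] toolz [ 0.001 -0.    -1.   ] tooly ang 91.18 F [-0.  -0.7  0.7] w -0.1 0.0
```

carry_out(targets=[[0,3,0,0,0],[0,5,0,0,0],[0,5,0,0,0]])

```text
time_s: 8.1
tcp_pos: [548.5, -243.1, 90.5]
ee_rot: [0.032, -3.14, -0.001]
force: [-2.4, 1.7, 1.2]
gripper_width: 0.0
gripper_force: 1.7
```

carry_out(targets=[[0,2,0,0,0],[0,4,0,0,0],[0,4,0,0,0]])

```text
time_s: 8.4
tcp_pos: [549.0, -243.2, 90.3]
ee_rot: [0.03, -3.134, -0.003]
force: [-12.4, 1.9, 8.3]
gripper_width: -0.1
gripper_force: 6.8
```

Force rises at x≈549, so the toggle is on its end stop. I'll back off, rise and check.

carry_out(targets=[[0,-15,0,0,0],[0,-35,0,10,0],[0,-40,0,60,0],[0,-40,0,110,0],[0,-60,0,160,0],[0,-60,0,160,0]])

```text
time_s: 9.0
tcp_pos: [494.5, -245.3, 257.4]
ee_rot: [-0.029, 3.131, -0.008]
force: [0.4, -0.1, 0.3]
gripper_width: -0.1
gripper_force: 0.0
```

```bash
python3 -c "
from h import *
st()
c=read_camera('side'); d=read_camera('top')
a=cv2.resize(c['pixels'][150:280,260:370],None,fx=3.5,fy=3.5,interpolation=cv2.INTER_CUBIC)
b=cv2.resize(d['pixels'][130:220,285:360],None,fx=4.5,fy=5.0555,interpolation=cv2.INTER_CUBIC)
h=min(a.shape[0],b.shape[0]);cv2.imwrite('pics/s4.png',np.hstack([a[:h],b[:h]])); print(a.shape,b.shape)
for c in (c,d):
  P=pts(c);m=(c['range_z']>0)&(P[...,2]>112)&(P[...,2]<207)&(P[...,0]>596)&(P[...,0]<680)&(abs(P[...,1]+240)<54)
  p=P[m]
  for z in (120,150,180,200):
    q=p[abs(p[:,2]-z)<8]; print(z,len(q),np.percentile(q[:,0],[10,50,90]).round(0) if len(q) else '')
"
```

```text
t 9.0 q [ 0.315  0.374  0.146  1.684 -0.06   1.076  2.069] tcp [ 494.5 -245.3  257.4] toolz [ 0.01  -0.005 -1.   ] tooly ang 91.07 F [ 0.4 -0.1  0.3] w -0.1 0.0
(455, 385, 3) (455, 338, 3)
120 125 [604. 606. 609.]
150 122 [601. 603. 605.]
180 116 [598. 600. 602.]
200 53 [598. 617. 638.]
120 4 [608. 608. 608.]
150 2 [604. 605. 605.]
180 6 [613. 619. 628.]
200 95 [597. 604. 637.]
```

View pics/s4.png

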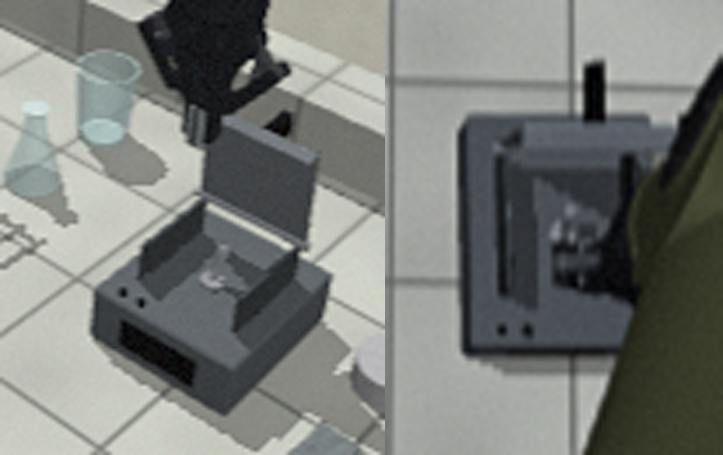

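```bash
python3 -c "
from h import *
for n in('side','top'):
  c=read_camera(n);P=pts(c);b=c['pixels'].max(2)<45
  m=b&(P[...,2]>150)&(P[...,2]<215)&(P[...,0]>606)&(P[...,0]<680)&(abs(P[...,1]+240)<40)
  p=P[m];print(n,len(p),p.min(0).round(0),p.max(0).round(0),np.median(p,0).round(0))
  m=(P[...,2]>203)&(P[...,2]<216)&(P[...,0]>580)&(P[...,0]<630)&(P[...,1]+240<54)&(P[...,1]+240>-54)
  p=P[m];print('edge',len(p),np.percentile(p,[5,50,95],axis=0).round(0).tolist())
"
```

```text
side 32 [ 612. -244.  184.] [ 643. -234.  204.] [ 629. -242.  200.]
edge 122 [[582.0, -289.0, 204.0], [590.0, -251.0, 206.0], [600.0, -211.0, 208.0]]
top 44 [ 607. -245.  190.] [ 640. -233.  206.] [ 624. -238.  201.]
edge 188 [[586.0, -285.0, 203.0], [595.0, -239.0, 207.0], [604.0, -191.0, 210.0]]
```

The toggle leans back (on). The cover stands at about 1.47 rad, so I'll nudge it fully back from the front before closing it.

carry_out(targets=[[0,20,3,-40,0],[0,45,4,-61,0],[0,65,4,-61,0],[0,75,4,-61,0],[0,85,4,-61,0],[0,93,4,-61,0],[0,100,4,-61,0],[0,106,4,-61,0]])

```text
time_s: 10.0
tcp_pos: [599.4, -239.4, 190.2]
ee_rot: [-0.031, 3.141, -0.0]
force: [-0.1, -0.1, 0.2]
gripper_width: -0.1
gripper_force: 0.0
```

```bash
cat > cov.py <<'E'
from h import *
st()
for n in('side','top'):
  c=read_camera(n);P=pts(c);b=c['pixels'].max(2)<45
  m=b&(P[...,2]>150)&(P[...,2]<215)&(P[...,0]>612)&(P[...,0]<690)&(abs(P[...,1]+240)<40)
  p=P[m];print(n,len(p),p.min(0).round(0) if len(p) else '',p.max(0).round(0) if len(p) else '')
  m=(P[...,2]>110)&(P[...,2]<190)&(P[...,0]>590)&(P[...,0]<630)&(abs(P[...,1]+240)<54)&(abs(P[...,1]+240)>25)
  p=P[m];print('slope',len(p),np.polyfit(p[:,2],p[:,0],1))
E
python3 cov.py
```

```text
t 10.0 q [ 0.266  0.578  0.128  1.521 -0.081  1.047  2.005] tcp [ 599.4 -239.4  190.2] toolz [ 0. -0. -1.] tooly ang 91.14 F [-0.1 -0.1  0.2] w -0.1 0.0
side 3 [ 640. -243.  181.] [ 649. -242.  190.]
slope 356 [5.51462169e-03 6.07354884e+02]
top 0  
slope 22 [1.76326411e-02 6.08124812e+02]
```

carry_out(targets=[[0,5,0,0,0],[0,10,0,0,0],[0,10,0,0,0]])

```text
time_s: 10.4
tcp_pos: [609.8, -239.0, 189.9]
ee_rot: [-0.032, 3.141, 0.0]
force: [1.2, 0.0, -0.3]
gripper_width: 0.1
gripper_force: 0.0
```

carry_out(targets=[[0,-15,0,0,0],[0,-35,0,20,0],[0,-45,0,70,0],[35,-20,0,90,0],[35,0,0,90,0],[35,0,0,90,0]])

```text
time_s: 11.0
tcp_pos: [611.3, -238.4, 280.3]
ee_rot: [-0.035, 3.139, 0.0]
force: [-0.1, 0.5, -0.7]
gripper_width: 34.9
gripper_force: 0.0
```

```bash
python3 cov.py
```

```text
t 11.0 q [ 0.258  0.531  0.135  1.351 -0.073  1.262  1.99 ] tcp [ 611.3 -238.4  280.3] toolz [ 0.002  0.    -1.   ] tooly ang 91.27 F [-0.1  0.5 -0.7] w 34.9 0.0
side 10 [ 649. -243.  186.] [ 665. -236.  194.]
slope 407 [1.80739398e-01 5.89708131e+02]
top 23 [ 616. -257.  150.] [ 623. -201.  205.]
slope 60 [1.78674714e-01 5.91627520e+02]
```

The cover is now at 1.75 rad, on its stop, with the tab point at about (653,-240,180). I'll re-pinch it and bring it down.

carry_out(targets=[[35,42,-2,0,0],[35,42,-2,-40,0],[35,42,-2,-80,0],[35,42,-2,-107,0],[0,42,-2,-107,0],[0,42,-2,-107,0],[0,42,-2,-107,0],[0,42,-2,-107,0]])

```text
time_s: 11.9
tcp_pos: [649.3, -240.4, 172.0]
ee_rot: [0.032, -3.137, -0.003]
force: [-5.4, 3.1, -15.4]
gripper_width: 11.1
gripper_force: 60.1
```

```bash
python3 -c "
from h import *
st()
f=lambda a:np.array([-85*np.cos(a)+30*np.sin(a),85*np.sin(a)+30*np.cos(a)])
for a in np.linspace(1.75,0,25): print(round(a,2),(f(a)-f(1.75)).round(0))
"
```

```text
t 11.9 q [ 0.253  0.668  0.124  1.396 -0.086  1.088  1.982] tcp [ 649.3 -240.4  172. ] toolz [-0.004  0.002 -1.   ] tooly ang 91.17 F [ -5.4   3.1 -15.4] w 11.1 60.1
1.75 [0. 0.]
1.68 [-6.  3.]
1.6 [-12.   6.]
1.53 [-18.   8.]
1.46 [-24.  10.]
1.39 [-31.  11.]
1.31 [-37.  12.]
1.24 [-44.  12.]
1.17 [-51.  12.]
1.09 [-57.  11.]
1.02 [-64.  10.]
0.95 [-70.   8.]
0.88 [-76.   6.]
0.8 [-82.   4.]
0.73 [-88.   1.]
0.66 [-94.  -3.]
0.58 [-99.  -6.]
0.51 [-104.  -11.]
0.44 [-109.  -15.]
0.36 [-113.  -20.]
0.29 [-117.  -25.]
0.22 [-121.  -31.]
0.15 [-124.  -36.]
0.07 [-127.  -42.]
0.0 [-130.  -48.]
```

carry_out(targets=[[0,-6,0,4,0],[0,-12,0,7,0],[0,-18,0,9,0],[0,-24,0,11,0],[0,-31,0,12,0],[0,-37,-1,13,0],[0,-44,-1,13,0],[0,-51,-1,13,0]])

```text
time_s: 12.7
tcp_pos: [602.1, -241.5, 186.2]
ee_rot: [-0.033, 3.136, -0.0]
force: [6.5, 1.7, -24.0]
gripper_width: 10.9
gripper_force: 58.2
```

carry_out(targets=[[0,-6,0,-1,0],[0,-13,0,-2,0],[0,-19,0,-4,0],[0,-25,0,-6,0],[0,-31,0,-8,0],[0,-37,-1,-11,0],[0,-43,-1,-15,0],[0,-48,-1,-18,0]])

```text
time_s: 13.5
tcp_pos: [560.8, -242.7, 174.0]
ee_rot: [-0.035, 3.12, -0.005]
force: [14.4, 4.4, -0.1]
gripper_width: 10.9
gripper_force: 78.3
```

carry_out(targets=[[0,-5,0,-5,0],[0,-10,0,-9,0],[0,-14,0,-14,0],[0,-18,0,-19,0],[0,-22,0,-25,0],[0,-25,0,-30,0],[0,-28,0,-36,0]])

```text
time_s: 14.2
tcp_pos: [529.0, -243.4, 137.8]
ee_rot: [-0.033, 3.128, -0.005]
force: [-1.6, 7.5, 13.2]
gripper_width: 10.4
gripper_force: 88.3
```

carry_out(targets=[[0,-2,0,-4,0],[0,-2,0,-4,0],[30,-2,0,-4,0],[40,-2,0,-4,0],[40,-2,0,-4,0],[40,-2,0,30,0],[40,-2,0,80,0],[40,-2,0,130,0]])

```text
time_s: 15.0
tcp_pos: [521.7, -243.7, 263.5]
ee_rot: [0.03, -3.141, 0.001]
force: [2.0, 0.1, 0.2]
gripper_width: 40.0
gripper_force: 0.0
```

```bash
python3 -c "
from h import *
st()
c=read_camera('side');P=pts(c)
m=(abs(P[...,0]-585)<25)&(abs(P[...,1]+240)<45)&(P[...,2]>70)&(P[...,2]<140)
p=P[m];print(len(p),np.percentile(p[:,2],[5,50,95]),np.polyfit(p[:,0],p[:,2],1))
cv2.imwrite('pics/s5.png',cv2.resize(c['pixels'][80:290,130:380],None,fx=3,fy=2.8))
# rinser
d=read_camera('top')
for n,c in(('s',c),('t',d)):
  P=pts(c);m=(abs(P[...,2]-243)<8)&(P[...,0]>430)&(P[...,0]<625)&(P[...,1]>90)&(P[...,1]<150)
  p=P[m]; k=np.polyfit(p[:,0],p[:,1],1); print(n,'front rod y=k x',k,'y@525',np.polyval(k,525),len(p))
  v,u=np.mgrid[:384,:512]
  b=(c['pixels'].max(2)<40)&(P[...,2]>50)&(P[...,2]<90)&(P[...,0]>460)&(P[...,0]<590)&(P[...,1]>120)&(P[...,1]<260)
  p=P[b]; print('pad',len(p),np.percentile(p,[2,50,98],axis=0).round(0).tolist())
"
```

```text
t 15.0 q [ 0.301  0.412  0.141  1.603 -0.062  1.131  2.047] tcp [ 521.7 -243.7  263.5] toolz [-0.001 -0.    -1.   ] tooly ang 91.11 F [2.  0.1 0.2] w 40.0 0.0
257 [104.6165032  106.79154236 109.08075342] [-2.23785738e-02  1.19857192e+02]
s front rod y=k x [-2.04894501e-02  1.41054786e+02] y@525 130.29782423440767 135
pad 171 [[479.0, 151.0, 60.0], [516.0, 183.0, 69.0], [555.0, 220.0, 77.0]]
t front rod y=k x [-1.30968875e-02  1.37938418e+02] y@525 131.06255158000462 211
pad 335 [[484.0, 149.0, 56.0], [522.0, 186.0, 68.0], [562.0, 223.0, 79.0]]
```

View pics/s5.png

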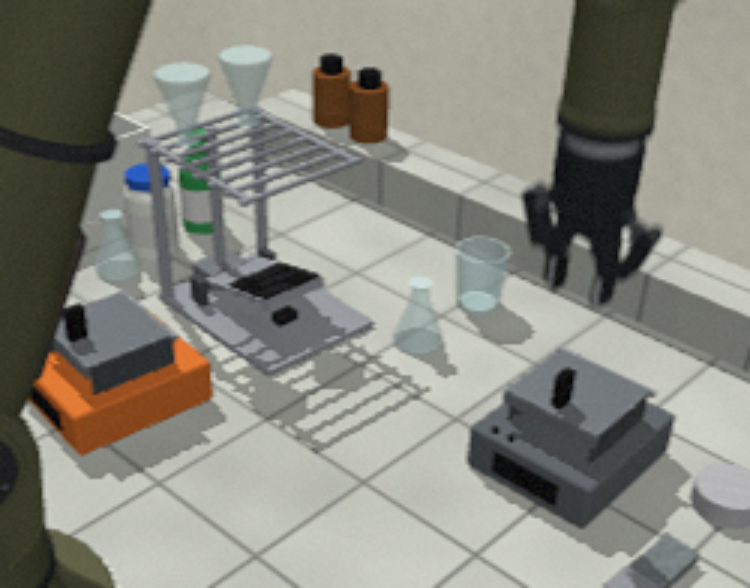

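The cover is closed flat at z≈107 and the toggle is on. Moves are limited to shifts and a z-turn, and the treadle needs a leaning tool. I'll test whether the tool leans when driven to the edge of reach, high up in free space.

carry_out(targets=[[0,0,0,50,0],[0,0,0,100,0],[0,0,0,150,0],[0,0,0,200,0],[0,0,0,250,0],[0,0,0,300,0],[0,0,0,350,0],[0,0,0,400,0]])

```text
time_s: 15.9
tcp_pos: [508.1, -237.4, 604.2]
ee_rot: [-0.03, 3.094, -0.036]
force: [0.1, 0.1, 0.6]
gripper_width: -0.3
gripper_force: 0.0
```

```bash
python3 -c "
from h import *
st()"
```

```text
t 15.9 q [ 0.314  0.351  0.159  0.778 -0.06   1.962  2.027] tcp [ 508.1 -237.4  604.2] toolz [ 0.048 -0.023 -0.999] tooly ang 91.07 F [0.1 0.1 0.6] w -0.3 0.0
```

It leans once joint 6 reaches its limit, fingers outward. I'll continue.

carry_out(targets=[[0,20,-10,50,0],[0,40,-20,100,0],[0,60,-30,150,0],[0,80,-40,200,0],[0,100,-50,250,0],[0,120,-60,300,0]])

```text
time_s: 16.5
tcp_pos: [508.1, -205.9, 724.5]
ee_rot: [-0.093, 2.839, -0.293]
force: [1.4, -0.4, -0.2]
gripper_width: 0.1
gripper_force: 0.0
```

```bash
python3 -c "
from h import *
st()"
```

```text
t 16.5 q [ 0.538  0.257 -0.522  0.624  0.33   1.962  1.864] tcp [ 508.1 -205.9  724.5] toolz [ 0.287 -0.191 -0.939] tooly ang 92.02 F [ 1.4 -0.4 -0.2] w 0.1 0.0
```

carry_out(targets=[[0,0,0,0,0],[0,0,0,-15,0],[0,0,0,-30,0]])

```text
time_s: 16.8
tcp_pos: [505.4, -201.6, 699.3]
ee_rot: [-0.099, 2.829, -0.292]
force: [0.4, -1.0, 0.8]
gripper_width: -0.3
gripper_force: 0.0
```

```bash
python3 -c "
from h import *
st()"
```

```text
t 16.8 q [ 0.594  0.201 -0.519  0.789  0.269  1.839  1.856] tcp [ 505.4 -201.6  699.3] toolz [ 0.297 -0.19  -0.936] tooly ang 92.21 F [ 0.4 -1.   0.8] w -0.3 0.0
```

The lean persists in the command. I'll raise further for about 38° of lean, then turn it towards the rinser's +x.

carry_out(targets=[[0,10,0,50,0],[0,20,0,100,0],[0,30,0,150,0],[0,40,0,200,0],[0,50,0,250,0],[0,60,0,300,0],[0,60,0,350,0],[0,60,0,400,0]])

```text
time_s: 17.6
tcp_pos: [506.4, -198.3, 760.3]
ee_rot: [-0.098, 2.777, -0.321]
force: [0.3, 0.1, 0.5]
gripper_width: -0.0
gripper_force: 0.0
```

```bash
python3 -c "
from h import *
st()"
```

```text
t 17.6 q [ 0.054  0.259  0.438  0.528 -0.078  1.963  2.052] tcp [ 506.4 -198.3  760.3] toolz [ 0.343 -0.209 -0.916] tooly ang 91.69 F [0.3 0.1 0.5] w -0.0 0.0
```

carry_out(targets=[[0,40,-15,30,0],[0,80,-30,60,0],[0,120,-45,90,0],[0,160,-60,120,0],[0,200,-75,150,0],[0,240,-90,180,0],[0,240,-90,200,0],[0,240,-90,220,0]])

```text
time_s: 18.4
tcp_pos: [616.4, -244.9, 738.2]
ee_rot: [-0.097, 2.727, -0.348]
force: [-0.2, 0.5, -0.8]
gripper_width: -0.2
gripper_force: 0.0
```

```bash
python3 -c "
from h import *
st()"
```

```text
t 18.4 q [ 0.219  0.472  0.354  0.256 -0.155  1.963  2.047] tcp [ 616.4 -244.9  738.2] toolz [ 0.386 -0.228 -0.894] tooly ang 91.14 F [-0.2  0.5 -0.8] w -0.2 0.0
```

carry_out(targets=[[0,0,0,50,0],[0,0,0,100,0],[0,0,0,150,0],[0,0,0,200,0],[0,0,0,250,0],[0,0,0,300,0],[0,0,0,350,0],[0,0,0,400,0]])

```text
time_s: 19.2
tcp_pos: [548.1, -224.3, 789.9]
ee_rot: [-0.098, 2.675, -0.375]
force: [-0.3, -0.2, -0.5]
gripper_width: 0.2
gripper_force: 0.0
```

```bash
python3 -c "
from h import *
st()"
```

```text
t 19.2 q [ 0.168  0.339  0.379  0.338 -0.119  1.963  2.063] tcp [ 548.1 -224.3  789.9] toolz [ 0.43  -0.247 -0.869] tooly ang 90.54 F [-0.3 -0.2 -0.5] w 0.2 0.0
```

carry_out(targets=[[0,30,-12,50,0],[0,60,-24,100,0],[0,90,-36,150,0],[0,120,-50,200,0],[0,150,-60,250,0],[0,180,-72,300,0],[0,210,-85,350,0],[0,240,-96,400,0]])

```text
time_s: 20.0
tcp_pos: [592.1, -248.0, 790.7]
ee_rot: [-0.097, 2.627, -0.4]
force: [-0.0, -0.1, 0.2]
gripper_width: 0.3
gripper_force: 0.0
```

carry_out(targets=[[0,0,0,50,0],[0,0,0,100,0],[0,0,0,150,0],[0,0,0,200,0],[0,0,0,250,0],[0,0,0,300,0],[0,0,0,350,0],[0,0,0,400,0]])

```text
time_s: 20.8
tcp_pos: [529.3, -227.2, 835.8]
ee_rot: [-0.097, 2.577, -0.426]
force: [0.0, -0.3, 0.9]
gripper_width: -0.2
gripper_force: 0.0
```

```bash
python3 -c "
from h import *
st()"
```

```text
t 20.8 q [ 0.186  0.312  0.406  0.262 -0.15   1.963  2.079] tcp [ 529.3 -227.2  835.8] toolz [ 0.508 -0.281 -0.815] tooly ang 89.17 F [ 0.  -0.3  0.9] w -0.2 0.0
```

35° of lean reached. Now I'll turn and carry it towards the rinser's front, staying high.

carry_out(targets=[[0,-5,15,-40,0.1],[0,-10,30,-80,0.2],[0,-15,50,-120,0.3],[0,-20,70,-160,0.4],[0,-25,90,-200,0.5],[0,-30,110,-240,0.6],[0,-30,130,-280,0.7],[0,-30,150,-300,0.8]])

```text
time_s: 21.6
tcp_pos: [497.9, -77.1, 533.2]
ee_rot: [-1.074, 2.288, -0.113]
force: [-0.1, 0.1, -0.6]
gripper_width: 0.2
gripper_force: 0.0
```

```bash
python3 -c "
from h import *
st()"
```

```text
t 21.6 q [-0.109 -0.1    0.394  1.666 -0.334  1.062  2.829] tcp [497.9 -77.1 533.2] toolz [ 0.554  0.17  -0.815] tooly ang 135.15 F [-0.1  0.1 -0.6] w 0.2 0.0
```

carry_out(targets=[[0,-5,10,-10,0.1],[0,-10,20,-20,0.2],[0,-15,30,-30,0.3],[0,-20,40,-40,0.4],[0,-20,50,-50,0.5],[0,-20,60,-60,0.6],[0,-20,70,-70,0.7],[0,-20,80,-80,0.8]])

```text
time_s: 22.4
tcp_pos: [484.9, 50.5, 469.0]
ee_rot: [-1.7, 1.981, 0.064]
force: [1.4, 1.0, 0.2]
gripper_width: -0.4
gripper_force: 0.0
```

```bash
python3 -c "
from h import *
st()"
```

```text
t 22.4 q [-1.423 -0.238  1.247  1.735 -0.108  1.056  2.887] tcp [484.9  50.5 469. ] toolz [ 0.354  0.364 -0.861] tooly ang 167.35 F [1.4 1.  0.2] w -0.4 0.0
```

The last joint and elbow saturate. I'll wind the wrist back by turning the other way, lean it again from there, and gain the roll I need.

carry_out(targets=[[0,5,-15,-10,-0.14],[0,5,-30,-20,-0.28],[0,5,-50,-30,-0.42],[0,5,-70,-40,-0.56],[0,5,-90,-50,-0.7],[0,5,-110,-60,-0.84],[0,5,-110,-70,-0.98],[0,5,-110,-80,-1.12]])

```text
time_s: 23.2
tcp_pos: [489.6, -61.1, 391.4]
ee_rot: [-0.418, 2.612, -0.322]
force: [-0.6, -0.5, 0.2]
gripper_width: 0.3
gripper_force: 0.0
```

carry_out(targets=[[0,0,0,-5,-0.14],[0,0,0,-10,-0.28],[0,0,0,-15,-0.42],[0,0,0,-20,-0.56],[0,0,0,-25,-0.7],[0,0,0,-30,-0.84],[0,0,0,-35,-0.98],[0,0,0,-40,-1.12]])

```text
time_s: 24.0
tcp_pos: [489.9, -59.6, 351.4]
ee_rot: [1.088, 2.571, -0.651]
force: [0.5, -0.1, 0.0]
gripper_width: 0.0
gripper_force: 0.0
```

```bash
python3 -c "
from h import *
st()"
```

```text
t 24.0 q [-0.675  0.249  0.494  1.772  0.446  1.211  0.405] tcp [489.9 -59.6 351.4] toolz [ 0.075 -0.503 -0.861] tooly ang 40.18 F [ 0.5 -0.1  0. ] w 0.0 0.0
```

carry_out(targets=[[0,0,0,0,-0.14],[0,0,0,0,-0.28],[0,0,0,0,-0.4],[0,5,0,50,-0.4],[0,10,0,100,-0.4],[0,20,0,150,-0.4],[0,30,0,200,-0.4],[0,40,0,250,-0.4]])

```text
time_s: 24.8
tcp_pos: [526.5, -62.4, 574.5]
ee_rot: [1.626, 2.381, -0.726]
force: [1.3, -3.7, -2.2]
gripper_width: -0.2
gripper_force: 0.0
```

carry_out(targets=[[0,10,0,50,0],[0,20,0,100,0],[0,30,0,150,0],[0,40,0,200,0],[0,50,0,250,0],[0,60,0,300,0],[0,70,0,350,0],[0,80,0,400,0]])

```text
time_s: 25.6
tcp_pos: [599.5, 135.3, 610.0]
ee_rot: [1.039, 2.59, -0.489]
force: [-0.9, -5.5, 2.9]
gripper_width: -0.1
gripper_force: 0.0
```

```bash
python3 -c "
from h import *
st()"
```

```text
t 25.6 q [-0.846  0.615  1.147  0.643 -0.164  1.964  0.877] tcp [599.5 135.3 610. ] toolz [ 0.154 -0.42  -0.894] tooly ang 43.84 F [-0.9 -5.5  2.9] w -0.1 0.0
```

carry_out(targets=[[0,-15,-25,-40,-0.14],[0,-30,-50,-80,-0.28],[0,-45,-80,-120,-0.42],[0,-60,-110,-160,-0.56],[0,-75,-140,-200,-0.7],[0,-90,-165,-240,-0.84],[0,-105,-190,-280,-0.98],[0,-110,-200,-310,-1.12]])

```text
time_s: 26.4
tcp_pos: [483.5, -87.4, 303.3]
ee_rot: [2.446, 1.721, -0.72]
force: [0.3, -0.3, -0.3]
gripper_width: 0.1
gripper_force: 0.0
```

carry_out(targets=[[0,0,0,-10,-0.14],[0,0,0,-20,-0.28],[0,0,0,-30,-0.42],[0,0,0,-40,-0.56],[0,0,0,-50,-0.7],[0,0,0,-50,-0.82],[0,0,0,-50,-0.82]])

```text
time_s: 27.1
tcp_pos: [484.9, -87.6, 254.6]
ee_rot: [-2.876, -0.595, 0.69]
force: [0.4, 0.0, 0.3]
gripper_width: -0.1
gripper_force: 0.0
```

```bash
python3 -c "
from h import *
st()"
```

```text
t 27.1 q [-0.466  0.896  1.301  1.472 -0.524  1.762 -0.297] tcp [484.9 -87.6 254.6] toolz [-0.459  0.029 -0.888] tooly ang -69.27 F [0.4 0.  0.3] w -0.1 0.0
```

carry_out(targets=[[0,5,0,50,0],[0,10,0,100,0],[0,15,0,150,0],[0,20,0,200,0],[0,25,0,250,0],[0,30,0,300,0],[0,35,0,350,0],[0,40,0,400,0]])

```text
time_s: 27.9
tcp_pos: [484.6, -84.8, 452.4]
ee_rot: [-2.947, -0.639, 0.573]
force: [0.8, -2.0, -1.4]
gripper_width: 0.3
gripper_force: 0.0
```

```bash
python3 -c "
from h import *
st()"
```

```text
t 27.9 q [ 0.084  0.424  0.017  1.135  0.042  1.962 -1.035] tcp [484.6 -84.8 452.4] toolz [-0.373 -0.009 -0.928] tooly ang -67.03 F [ 0.8 -2.  -1.4] w 0.3 0.0
```

Elbow is back to neutral, and the tilt is unwinding in plane. I'll keep rising.

carry_out(targets=[[0,10,0,50,0],[0,20,0,100,0],[0,30,0,150,0],[0,40,0,200,0],[0,50,0,250,0],[0,60,0,300,0],[0,70,0,350,0],[0,80,0,400,0]])

```text
time_s: 28.7
tcp_pos: [464.6, -64.1, 526.9]
ee_rot: [3.009, 0.702, -0.322]
force: [1.7, 0.4, -1.8]
gripper_width: 0.1
gripper_force: 0.0
```

carry_out(targets=[[0,20,-5,50,0],[0,40,-10,100,0],[0,60,-15,150,0],[0,80,-20,200,0],[0,100,-25,250,0],[0,120,-30,300,0],[0,140,-30,350,0],[0,160,-30,400,0]])

```text
time_s: 29.5
tcp_pos: [454.5, -48.3, 644.3]
ee_rot: [2.8, 0.717, 0.025]
force: [1.8, 1.7, 0.4]
gripper_width: -0.2
gripper_force: 0.0
```

```bash
python3 -c "
from h import *
st()"
```

```text
t 29.5 q [-0.129  0.145 -0.01   0.977  0.269  1.96  -1.098] tcp [454.5 -48.3 644.3] toolz [ 0.078 -0.236 -0.969] tooly ang -60.94 F [1.8 1.7 0.4] w -0.2 0.0
```

carry_out(targets=[[0,20,0,50,0],[0,40,0,100,0],[0,60,0,150,0],[0,80,0,200,0],[0,100,0,250,0],[0,120,0,300,0],[0,140,0,350,0],[0,160,0,400,0]])

```text
time_s: 30.3
tcp_pos: [494.5, 4.9, 726.5]
ee_rot: [2.684, 0.86, 0.303]
force: [3.0, 2.6, -2.9]
gripper_width: -0.1
gripper_force: 0.0
```

carry_out(targets=[[0,20,0,50,0],[0,40,0,100,0],[0,60,0,150,0],[0,80,0,200,0],[0,100,0,250,0],[0,120,0,300,0],[0,140,0,350,0],[0,160,0,400,0]])

```text
time_s: 31.1
tcp_pos: [480.9, 100.6, 863.3]
ee_rot: [2.397, 1.021, 0.726]
force: [1.1, -0.7, 0.2]
gripper_width: 0.0
gripper_force: 0.0
```

```bash
python3 -c "
from h import *
st()"
```

```text
t 31.1 q [-0.922  0.197  0.642  0.419  0.281  1.962 -0.901] tcp [480.9 100.6 863.3] toolz [ 0.613 -0.182 -0.769] tooly ang -50.44 F [ 1.1 -0.7  0.2] w 0.0 0.0
```

39.7° of lean with plenty of last-joint range. Now I'll turn it towards +y.

carry_out(targets=[[0,0,-10,-45,0.13],[0,5,-20,-90,0.26],[0,5,-30,-135,0.39],[0,10,-40,-180,0.52],[0,10,-50,-220,0.65],[0,15,-60,-260,0.78],[0,15,-70,-300,0.91],[0,15,-80,-340,1.04]])

```text
time_s: 31.9
tcp_pos: [491.2, 29.2, 595.9]
ee_rot: [1.906, 2.043, 0.962]
force: [1.9, -0.3, -0.3]
gripper_width: -0.2
gripper_force: 0.0
```

carry_out(targets=[[0,0,-3,-10,0.13],[0,0,-6,-20,0.26],[0,0,-10,-30,0.39],[0,0,-15,-40,0.52],[0,0,-20,-50,0.65],[0,0,-20,-60,0.76],[0,0,-20,-60,0.76]])

```text
time_s: 32.6
tcp_pos: [426.5, 41.0, 540.3]
ee_rot: [-1.092, -2.734, -1.037]
force: [0.7, -0.9, 0.1]
gripper_width: 0.1
gripper_force: 0.0
```

```bash
python3 -c "
from h import *
st()"
```

```text
t 32.6 q [-1.312 -0.238  1.346  1.597 -0.418  1.397  0.895] tcp [426.5  41.  540.3] toolz [ 0.215  0.589 -0.779] tooly ang 40.8 F [ 0.7 -0.9  0.1] w 0.1 0.0
```

carry_out(targets=[[0,20,-10,-40,0.05],[0,40,-20,-80,0.1],[0,60,-30,-120,0.15],[0,80,-35,-160,0.2],[0,85,-40,-200,0.25],[0,85,-40,-240,0.25],[0,85,-40,-260,0.25]])

```text
time_s: 33.3
tcp_pos: [363.4, 66.3, 404.1]
ee_rot: [-0.765, -2.815, -0.992]
force: [0.4, -0.8, -0.2]
gripper_width: 0.5
gripper_force: 0.0
```

Run:
```python
from h import *
st()
# rinser frame: rod endpoints and pad from both views
for n in('side','top'):
  c=np.load(n+'0.npz') if n=='top' else read_camera(n)
  P=pts(c); m=(abs(P[...,2]-243)<7)&(P[...,0]>430)&(P[...,0]<625)&(P[...,1]>85)&(P[...,1]<350)
  p=P[m]; e=[]
  for x in range(445,610,15):
    q=p[abs(p[:,0]-x)<7]
    if len(q)>3: e.append((x,np.sort(q[:,1])[:4].mean()))
  e=np.array(e); k=np.polyfit(e[:,0],e[:,1],1); print(n,'rod k',k.round(3),'y',np.polyval(k,[445,520,605]).round(1), e[:,1].round(0))
  b=(c['pixels'].max(2)<45)&(P[...,2]>45)&(P[...,2]<90)&(P[...,0]>460)&(P[...,0]<590)&(P[...,1]>130)&(P[...,1]<270)
  n_,l,s_,ce=cv2.connectedComponentsWithStats(b.astype(np.uint8)); i=1+s_[1:,4].argmax()
  r=cv2.minAreaRect(P[l==i][:,:2].astype(np.float32)); q=P[l==i]; print('pad',s_[i,4],np.round(r[0],1),np.round(r[1],1),r[2],'y-rng',q[:,1].min(),q[:,1].max(),'z vs y',np.polyfit(q[:,1],q[:,2],1))
```

```text
t 33.3 q [-1.278 -0.238  1.346  1.958 -0.456  1.201  1.27 ] tcp [363.4  66.3 404.1] toolz [ 0.105  0.603 -0.791] tooly ang 54.81 F [ 0.4 -0.8 -0.2] w 0.5 0.0
side rod k [-7.00000e-02  1.60714e+02] y [129.5 124.2 118.3] [129. 128. 128. 126. 125. 124. 125. 122. 121. 120. 119.]
pad 185 [518.1 184.7] [80.5 76.1] 1.497786283493042 y-rng 147.28863889995904 223.6272142041637 z vs y [ -0.21383471 107.99821639]
top rod k [-6.90000e-02  1.59302e+02] y [128.5 123.3 117.5] [128. 128. 126. 126. 125. 123. 122. 122. 120. 118. 118.]
pad 151 [524.  191.7] [24.4 83.4] 84.68048095703125 y-rng 178.85882022816597 205.94380509258892 z vs y [ -0.22553911 109.09225826]
```

The elbow is stuck at a limit (q3, q2). From the views the pad point is about (526,165,72) and the rinser yaw is 1.50. I'll swing to the -y side to bring the elbow over.

carry_out(targets=[[0,10,-40,0,0],[0,20,-80,0,0],[0,30,-120,0,0],[0,40,-160,0,0],[0,50,-200,0,0],[0,60,-240,0,0],[0,70,-280,0,0],[0,80,-320,0,0]])

```text
time_s: 34.15
tcp_pos: [311.6, -65.4, 448.7]
ee_rot: [-0.794, -2.856, -0.968]
force: [-0.6, -0.8, -0.5]
gripper_width: -0.2
gripper_force: 0.0
```

```bash
python3 -c "
from h import *
st()"
```

```text
t 34.15 q [-0.921 -0.237  1.346  1.818 -0.39   1.501  1.486] tcp [311.6 -65.4 448.7] toolz [ 0.137  0.574 -0.807] tooly ang 55.04 F [-0.6 -0.8 -0.5] w -0.2 0.0
```

```bash
cat > kin.py <<'E'
from h import *
from scipy.optimize import least_squares
D=[([-1.076,.508,-.238,1.501,.126,1.149,-.155],[237.4,577.6,241.4],[-.608,-3.082,.003]),
([.319,.546,.115,1.788,-.083,.808,2.066],[523.3,-243.4,127.8],[-.032,3.138,-.002]),
([.257,.647,.12,1.41,-.084,1.085,1.984],[643.5,-240.5,181.2],[-.033,3.137,0]),
([.314,.351,.159,.778,-.06,1.962,2.027],[508.1,-237.4,604.2],[-.03,3.094,-.036]),
([.538,.257,-.522,.624,.33,1.962,1.864],[508.1,-205.9,724.5],[-.093,2.839,-.293]),
([.186,.312,.406,.262,-.15,1.963,2.079],[529.3,-227.2,835.8],[-.097,2.577,-.426]),
([-1.423,-.238,1.247,1.735,-.108,1.056,2.887],[484.9,50.5,469],[-1.7,1.981,.064]),
([-.675,.249,.494,1.772,.446,1.211,.405],[489.9,-59.6,351.4],[1.088,2.571,-.651]),
([-.846,.615,1.147,.643,-.164,1.964,.877],[599.5,135.3,610],[1.039,2.59,-.489]),
([-.466,.896,1.301,1.472,-.524,1.762,-.297],[484.9,-87.6,254.6],[-2.876,-.595,.69]),
([-.922,.197,.642,.419,.281,1.962,-.901],[480.9,100.6,863.3],[2.397,1.021,.726]),
([-1.312,-.238,1.346,1.597,-.418,1.397,.895],[426.5,41,540.3],[-1.092,-2.734,-1.037]),
([-.921,-.237,1.346,1.818,-.39,1.501,1.486],[311.6,-65.4,448.7],[-.794,-2.856,-.968])]
def fk(p,q,sg):
    th=np.array(q)*sg+p[:7]; T=p[7:].reshape(8,3); R=np.eye(3); x=T[0].copy()
    for i in range(7):
        R=R@Ro.from_euler('zyzyzyz'[i],th[i]).as_matrix(); x=x+R@T[i+1]
    return x,R
def fit():
    best=None
    import itertools
    for sg in itertools.product([1,-1],repeat=4):
        sg=np.array([sg[0],1,sg[1],1,sg[2],1,sg[3]])
        p0=np.zeros(31); T=p0[7:].reshape(8,3); T[0]=[0,0,300];T[2]=[0,0,350];T[4]=[0,0,350];T[7]=[0,0,250]
        def f(p):
            e=[]
            for q,x,r in D:
                X,R=fk(p,q,sg); e+=list((X-x)/100); e+=list((R-Ro.from_rotvec(r).as_matrix()).ravel())
            return np.r_[e,(p-p0)[7:]*1e-4,p[:7]*1e-4]
        for o7 in (0,np.pi/2,np.pi,-np.pi/2):
            s=p0.copy(); s[6]=o7
            r=least_squares(f,s,max_nfev=60)
            if best is None or r.cost<best[0]: best=(r.cost,r.x,sg)
    return best
if __name__=="__main__":
    c,p,sg=fit(); np.savez('kin.npz',p=p,sg=sg); print(c,sg,p[:7].round(2),p[7:].reshape(8,3).round(0).tolist())
    print([round(float(np.linalg.norm(fk(p,q,sg)[0]-x)),1) for q,x,r in D])
E
timeout 200 python3 kin.py
cat > fit2.py <<'E'
from kin import *
import itertools
Q=np.array([d[0] for d in D]);RR=Ro.from_rotvec([d[2] for d in D]);XX=np.array([d[1] for d in D])
def rots(o,sg):
    th=Q*sg+o; return [Ro.from_euler('zyzyzyz'[i],th[:,i]) for i in range(7)]
def ro(o,sg):
    R=rots(o,sg)
    r=R[0]
    for k in R[1:]: r=r*k
    return (RR.inv()*r).as_rotvec().ravel()
best=None
for s in itertools.product([1,-1],repeat=4):
    sg=np.array([s[0],1,s[1],1,s[2],1,s[3]])
    for o1 in(0,np.pi):
     for o7 in(0,np.pi/2,np.pi,-np.pi/2):
      o=np.array([o1,0,0,0,0,0,o7]); e=np.abs(ro(o,sg)).mean()
      if best is None or e<best[0]: best=(e,o,sg)
print(best)
_,o,sg=best
r=least_squares(lambda o:np.r_[ro(o,sg),(o-best[1])*1e-2],o); o=r.x; print(r.cost,o.round(3))
R=rots(o,sg); A=[np.tile(np.eye(3),(len(Q),1,1))]; c=None
for k in R:
    c=k if c is None else c*k; A.append(c.as_matrix())
M=np.concatenate(A,2).reshape(-1,24)
lam=1e-2; T=np.linalg.solve(M.T@M+lam*np.eye(24),M.T@XX.ravel())
print((M@T-XX.ravel()).reshape(-1,3).round(1).tolist()); print(T.reshape(8,3).round(0).tolist())
np.savez('kin.npz',p=np.r_[o,T],sg=sg)
E
timeout 100 python3 fit2.py
```

```text
(np.float64(0.00036159463629345816), array([0.        , 0.        , 0.        , 0.        , 0.        ,
       0.        , 1.57079633]), array([-1,  1, -1,  1, -1,  1, -1]))
3.450185798405676e-06 [ 0.000e+00  0.000e+00 -1.000e-03  1.000e-03  0.000e+00 -1.000e-03
  1.571e+00]
[[0.2, -0.2, 0.3], [-1.1, 0.4, 1.3], [-1.9, 0.8, 0.9], [1.6, -0.8, -0.6], [1.9, -1.4, -0.9], [-1.7, 1.3, -0.7], [-0.3, -0.3, 0.5], [0.9, 0.9, 0.5], [-1.6, 0.0, 0.0], [0.7, -0.9, -0.4], [-1.0, 0.9, -0.8], [-0.0, -0.0, -0.5], [2.3, -0.6, -0.8]]
[[1.0, 1.0, 123.0], [-0.0, -2.0, 123.0], [1.0, -2.0, 285.0], [2.0, -10.0, 285.0], [-7.0, -10.0, 190.0], [8.0, -1.0, 190.0], [-3.0, -1.0, 170.0], [0.0, -1.0, 170.0]]
```

```bash
cat > ik.py <<'E'
from h import *
from scipy.optimize import least_squares
LO=np.array([-3.08,-.24,-1.43,0,-1.52,.17,-2.89]);HI=np.array([3.08,2.05,1.35,2.5,4.66,1.96,2.89])
SG=np.array([-1,1,-1,1,-1,1,-1])
L=[246,0,570,0,380,0,340]
def fk(q):
    th=SG*q; R=Ro.identity(); x=np.array([0,0,246.]); P=[]
    for i,l in enumerate([0,570,0,380,0,0,340]):
        R=R*Ro.from_euler('zyzyzyz'[i],th[i]+(np.pi/2 if i==6 else 0)); x=x+R.apply([0,0,l]); P.append(x)
    return x,R,P
def tz(lean,az): l,a=np.radians([lean,az]); return np.array([np.sin(l)*np.cos(a),np.sin(l)*np.sin(a),-np.cos(l)])
E
cat > feas.py <<'E'
from ik import *
rng=np.random.default_rng(0)
for X in([526,163,60],[526,60,200],[526,0,350]):
  for lean,az in((38,86),(30,86),(38,65)):
    d=tz(lean,az); S=[]
    for k in range(40):
        q0=rng.uniform(LO,HI); q0[6]=0
        def f(q): x,R,_=fk(q); return np.r_[(x-X)/100,R.apply([0,0,1])-d]
        r=least_squares(f,q0,bounds=(LO-1e-6,HI+1e-6),max_nfev=80)
        if r.cost<1e-6: S.append(r.x)
    print(X,lean,az,len(S))
    S=np.array(S)
    if len(S):
        S=S[np.argsort(S[:,2])]; print(S[::max(1,len(S)//5),:6].round(2))
E
timeout 250 python3 feas.py
```

```text
[526, 163, 60] 38 86 29
[[ 0.8   1.24 -1.43  2.05  1.04  0.68]
 [ 0.65  0.92 -0.94  2.05  0.11  0.37]
 [ 0.52  0.81 -0.69  2.05 -0.47  0.41]
 [ 0.27  0.72 -0.28  2.05 -0.95  0.61]
 [ 0.11  0.71 -0.03  2.05 -1.09  0.74]
 [-0.12  0.73  0.32  2.05 -1.22  0.95]]
[526, 163, 60] 30 86 26
[[ 0.73  1.18 -1.43  2.03  1.08  0.78]
 [ 0.65  0.96 -1.12  2.03  0.7   0.51]
 [ 0.6   0.89 -1.    2.03  0.49  0.44]
 [ 0.41  0.74 -0.63  2.03 -0.28  0.41]
 [ 0.22  0.68 -0.31  2.03 -0.72  0.51]
 [-0.17  0.67  0.28  2.03 -1.1   0.8 ]]
[526, 163, 60] 38 65 18
[[ 0.79  1.19 -1.41  2.25  1.63  0.58]
 [ 0.69  0.93 -1.06  2.25  1.7   0.18]
 [ 0.69  0.93 -1.05  2.25  1.71  0.17]
 [ 0.49  0.75 -0.66  2.25  4.57  0.17]
 [-0.06  0.66  0.19  2.25  4.66  0.73]
 [-0.65  1.11  1.32  2.25  4.63  1.69]]
[526, 60, 200] 38 86 27
[[ 1.02  0.95 -1.43  1.89  0.4   0.86]
 [ 0.99  0.85 -1.3   1.89  0.22  0.81]
 [ 0.69  0.57 -0.62  1.89 -0.46  0.87]
 [ 0.39  0.5  -0.16  1.89 -0.7   1.01]
 [ 0.25  0.5   0.05  1.89 -0.78  1.08]
 [-0.07  0.55  0.54  1.89 -0.94  1.27]]
[526, 60, 200] 30 86 30
[[ 0.96  0.89 -1.43  1.88  0.5   0.91]
 
[... 488 characters left out ...]
47 -0.84  1.63 -0.33  1.25]
 [ 0.84  0.44 -0.7   1.63 -0.4   1.27]
 [ 0.74  0.41 -0.52  1.63 -0.47  1.31]
 [ 0.24  0.38  0.21  1.63 -0.69  1.46]
 [-0.07  0.44  0.7   1.63 -0.82  1.61]]
[526, 0, 350] 30 86 26
[[ 1.09  0.68 -1.43  1.61  0.18  1.24]
 [ 0.9   0.45 -0.91  1.61 -0.18  1.24]
 [ 0.53  0.35 -0.3   1.61 -0.43  1.32]
 [ 0.16  0.34  0.23  1.61 -0.58  1.41]
 [ 0.04  0.35  0.4   1.61 -0.63  1.44]
 [-0.37  0.53  1.14  1.61 -0.86  1.7 ]]
[526, 0, 350] 38 65 24
[[ 1.28  0.56 -1.4   1.81 -0.05  0.91]
 [ 1.13  0.38 -1.02  1.81 -0.38  0.97]
 [ 1.05  0.34 -0.88  1.81 -0.46  1.  ]
 [ 0.31  0.25  0.12  1.81 -0.76  1.2 ]
 [-0.06  0.29  0.62  1.81 -0.87  1.31]
 [-0.18  0.32  0.8   1.81 -0.91  1.37]]
```

carry_out(targets=[[0,30,0,10,0],[0,60,0,20,0],[0,90,0,30,0],[0,120,0,40,0],[0,150,0,50,0],[0,180,0,60,0],[0,210,0,60,0],[0,240,0,60,0]])

```text
time_s: 34.95
tcp_pos: [397.8, 0.6, 517.3]
ee_rot: [0.817, 2.86, 0.952]
force: [-0.8, 0.1, 0.7]
gripper_width: 0.2
gripper_force: 0.0
```

```bash
python3 -c "
from h import *
st()"
```

```text
t 34.95 q [-1.222 -0.237  1.346  1.626 -0.38   1.458  1.167] tcp [397.8   0.6 517.3] toolz [ 0.177  0.553 -0.814] tooly ang 55.04 F [-0.8  0.1  0.7] w 0.2 0.0
```

```bash
cat > sim.py <<'E'
from ik import *
from scipy.optimize import lsq_linear
VM=np.array([2.39,2.39,3.14,3.14,3.14,3.14,3.14])*.7*.1
def jac(q):
    R=Ro.identity(); th=SG*q; ax=[]; 
    x,_,P=fk(q); org=[np.array([0,0,246.])]+P[:-1]
    for i in range(7):
        a=np.eye(3)['xyz'.index('zyzyzyz'[i])]; ax.append(R.apply(a)*SG[i]); R=R*Ro.from_euler('zyzyzyz'[i],th[i]+(np.pi/2 if i==6 else 0))
    o=[np.array([0,0,246.])]+P
    J=np.zeros((6,7))
    for i in range(7): J[:3,i]=np.cross(ax[i],x-o[i])/W; J[3:,i]=ax[i]
    return J
W=300.; MU=.02
def call(q,rows,reg=MU):
    x0,R0,_=fk(q)
    for r in rows:
        X=x0+r[1:4]; Rt=Ro.from_euler('z',r[4])*R0
        qs=q.copy()
        for it in range(6):
            x,R,_=fk(q); e=np.r_[(X-x)/W,(Rt*R.inv()).as_rotvec()]
            n=np.linalg.norm(X-x); sc=1
            J=jac(q); A=np.r_[J,reg*np.eye(7)]
            lo=np.maximum(LO,qs-VM)-q; hi=np.minimum(HI,qs+VM)-q
            q=q+lsq_linear(A,np.r_[e,np.zeros(7)],(lo-1e-9,hi+1e-9)).x
    return q
def show(q):
    x,R,_=fk(q); z=R.apply([0,0,1]); print(q.round(2),x.round(0),'lean',np.degrees(np.arccos(-z[2])).round(1),'az',np.degrees(np.arctan2(z[1],z[0])).round(0))
def ramp(n,dx,dy,dz,tu): return [[0]+[k/n*v for v in(dx,dy,dz,tu)] for k in range(1,n+1)]
E
cat > t1.py <<'E'
from sim import *
q=np.array([-.922,.197,.642,.419,.281,1.962,-.901]); show(q)
q=call(q,ramp(8,15,-80,-340,1.04)); show(q)
q=call(q,ramp(7,0,-20,-60,.76)); show(q)
print('actual q [-1.312 -0.238  1.346  1.597 -0.418  1.397  0.895] 426,41,540')
print('plan A: from now')
q=np.array([-1.222,-.237,1.346,1.626,-.38,1.458,1.167]); show(q)
for s in [(8,40,0,-80,-1.0),(8,30,0,-80,-1.0),(8,30,0,0,1.0),(8,20,20,0,1.0)]:
    q=call(q,ramp(*s)); show(q)
print('plan B up')
q=np.array([-1.222,-.237,1.346,1.626,-.38,1.458,1.167])
for s in [(8,100,0,350,0),(8,0,0,200,0),(8,0,-50,-350,0),(8,0,0,-200,0)]:
    q=call(q,ramp(*s)); show(q)
E
timeout 120 python3 t1.py
```

```text
[-0.92  0.2   0.64  0.42  0.28  1.96 -0.9 ] [464. 122. 860.] lean 39.8 az -16.0
[-1.16 -0.24  1.09  1.71 -0.22  1.03  0.28] [482.  48. 522.] lean 37.9 az 41.0
[-1.32 -0.24  1.35  1.76 -0.36  1.21  1.08] [428.  48. 474.] lean 35.5 az 64.0
actual q [-1.312 -0.238  1.346  1.597 -0.418  1.397  0.895] 426,41,540
plan A: from now
[-1.22 -0.24  1.35  1.63 -0.38  1.46  1.17] [392.  18. 523.] lean 35.5 az 72.0
[-0.22 -0.24  0.25  2.01 -0.17  0.77  0.14] [432.  18. 443.] lean 35.5 az 15.0
[ 0.99 -0.09 -1.3   2.05  0.57  0.85 -1.62] [453.  12. 369.] lean 35.0 az -39.0
[-0.29 -0.09  0.31  2.09 -0.18  0.57  0.14] [480.  22. 373.] lean 33.9 az 12.0
[-0.43  0.28  0.96  1.8  -0.83  1.39  1.76] [500.  42. 373.] lean 33.9 az 69.0
plan B up
[-1.63 -0.24  1.35  0.79 -0.18  1.76  0.62] [430.  46. 826.] lean 43.5 az 48.0
[-2.25 -0.24  1.35  0.21  0.35  1.96  0.39] [408.  62. 972.] lean 55.5 az 39.0
[-0.91 -0.24  1.16  1.56 -0.6   1.3   1.27] [454.   0. 627.] lean 51.4 az 50.0
[-1.02 -0.24  1.35  2.05 -0.75  0.92  1.69] [447.   5. 432.] lean 50.8 az 48.0
```

The model reproduces the solver well. I'll plan the unwinding in simulation.

```bash
cat > t2.py <<'E'
from sim import *
q0=np.array([-1.222,-.237,1.346,1.626,-.38,1.458,1.167])
for name,plan in dict(
 A=[(8,60,-30,-120,-.9),(6,60,-30,-80,0),(8,0,0,0,.6),(8,0,0,0,.55),(6,0,30,-50,0)],
 B=[(8,60,-30,-120,-.6),(6,60,-30,-80,0),(8,0,0,0,.5),(8,0,0,0,.4),(6,0,30,-50,0)],
 C=[(8,80,-80,-150,-.5),(6,60,-40,-80,0),(8,0,0,0,.4),(8,0,0,0,.4),(6,0,30,-50,0)]).items():
    print(name); q=q0
    for s in plan: q=call(q,ramp(*s)); show(q)
    # then to the treadle
    x,_,_=fk(q)
    d=np.array([526,60,200])-x; q=call(q,ramp(8,*d,0)); show(q)
    x,_,_=fk(q); d=np.array([526,163,60])-x; q=call(q,ramp(8,*d,0)); show(q)
E
timeout 200 python3 t2.py
```

```text
A
[-0.58 -0.19  0.7   2.06 -0.25  0.69  0.4 ] [452. -12. 403.] lean 35.5 az 21.0
[-0.62  0.11  1.04  2.12 -0.87  0.68  1.13] [512. -42. 323.] lean 35.5 az 21.0
[-0.22  0.32  0.92  1.91 -0.93  1.27  1.8 ] [512. -42. 323.] lean 35.5 az 55.0
[-0.05  0.47  0.76  1.66 -0.79  1.6   2.16] [512. -42. 323.] lean 35.5 az 87.0
[-0.09  0.5   0.75  1.76 -0.84  1.49  2.21] [512. -12. 273.] lean 35.5 az 87.0
[-0.19  0.57  0.7   1.88 -0.96  1.31  2.25] [526.  60. 200.] lean 35.5 az 87.0
[-0.29  0.76  0.56  2.04 -1.27  1.07  2.44] [526. 163.  60.] lean 35.5 az 87.0
B
[-0.88 -0.15  1.13  1.99 -0.46  0.88  0.91] [452. -12. 403.] lean 35.5 az 38.0
[-0.54  0.29  1.24  2.03 -1.02  1.12  1.61] [512. -42. 323.] lean 35.5 az 38.0
[-0.23  0.43  1.03  1.82 -0.93  1.48  2.  ] [512. -42. 323.] lean 35.5 az 66.0
[-0.12  0.53  0.9   1.63 -0.82  1.69  2.25] [512. -42. 323.] lean 35.5 az 89.0
[-0.16  0.56  0.88  1.74 -0.87  1.58  2.29] [512. -12. 273.] lean 35.5 az 89.0
[-0.27  0.63  0.84  1.86 -0.99  1.42  2.32] [526.  60. 200.] lean 35.5 az 89.0
[-0.37  0.81  0.71  2.01 -1.27  1.2   2.49] [526. 163.  60.] lean 35.5 az 89.0
C
[-1.12 -0.24  1.35  2.01 -0.33  0.8   0.94] [452. -51. 383.] lean 35.6 az 36.0
[-1.16 -0.24  1.35  2.16 -0.24  0.51  0.86] [465. -67. 338.] lean 36.4 az 21.0
[-1.09 -0.24  1.35  2.1  -0.38  0.72  1.35] [440. -52. 355.] lean 36.0 az 34.0
[-1.08 -0.24  1.35  2.04 -0.39  0.9   1.68] [414. -36. 370.] lean 34.7 az 46.0
[-1.16 -0.24  1.35  2.18 -0.41  0.71  1.67] [409.  -3. 324.] lean 34.6 az 44.0
[-1.54 -0.24  1.35  2.34  0.12  0.26  0.88] [442.  67. 280.] lean 35.8 az 27.0
[-1.8  -0.11  1.35  2.5   1.31  0.17 -0.6 ] [399. 133. 238.] lean 35.4 az 18.0
```

carry_out(targets=[[0,8,-4,-15,-0.11],[0,15,-8,-30,-0.22],[0,22,-11,-45,-0.34],[0,30,-15,-60,-0.45],[0,38,-19,-75,-0.56],[0,45,-22,-90,-0.68],[0,52,-26,-105,-0.79],[0,60,-30,-120,-0.9]])

```text
time_s: 35.75
tcp_pos: [457.3, -29.9, 396.3]
ee_rot: [1.835, 2.047, 0.781]
force: [-0.1, -0.4, -0.7]
gripper_width: 0.1
gripper_force: 0.0
```

carry_out(targets=[[0,10,-5,-13,0],[0,20,-10,-26,0],[0,30,-15,-40,0],[0,40,-20,-53,0],[0,50,-25,-66,0],[0,60,-30,-80,0]])

```text
time_s: 36.35
tcp_pos: [518.0, -59.4, 316.5]
ee_rot: [1.83, 2.053, 0.781]
force: [-0.8, 1.3, -0.2]
gripper_width: 0.1
gripper_force: 0.0
```

```bash
python3 -c "
from h import *
st()"
```

```text
t 36.35 q [-0.547  0.113  0.961  2.122 -0.888  0.667  1.144] tcp [518.  -59.4 316.5] toolz [ 0.543  0.206 -0.814] tooly ang 3.52 F [-0.8  1.3 -0.2] w 0.1 0.0
```

Matches the plan. Now turn towards the rinser.

carry_out(targets=[[0,0,0,0,0.08],[0,0,0,0,0.16],[0,0,0,0,0.24],[0,0,0,0,0.32],[0,0,0,0,0.4],[0,0,0,0,0.48],[0,0,0,0,0.55],[0,0,0,0,0.6]])

```text
time_s: 37.15
tcp_pos: [517.6, -59.8, 316.4]
ee_rot: [1.199, 2.634, 0.91]
force: [0.2, 0.8, 0.2]
gripper_width: 0.2
gripper_force: 0.0
```

carry_out(targets=[[0,0,0,0,0.08],[0,0,0,0,0.16],[0,0,0,0,0.24],[0,0,0,0,0.32],[0,0,0,0,0.4],[0,0,0,0,0.48],[0,0,0,0,0.54],[0,0,0,0,0.54]])

```text
time_s: 37.95
tcp_pos: [518.1, -59.4, 316.1]
ee_rot: [-0.461, -2.903, -0.936]
force: [0.6, 0.3, -0.2]
gripper_width: -0.3
gripper_force: 0.0
```

```bash
python3 -c "
from h import *
from ik import fk
st()
s=observe();print([p.round(0) for p in fk(s['q'])[2]])"
```

```text
t 37.95 q [-2.000e-03  4.820e-01  6.880e-01  1.646e+00 -7.880e-01  1.568e+00
  2.132e+00] tcp [518.1 -59.4 316.1] toolz [ 0.038  0.579 -0.814] tooly ang 68.85 F [ 0.6  0.3 -0.2] w -0.3 0.0
[array([  0.,   0., 246.]), array([264.,   0., 751.]), array([264.,   0., 751.]), array([ 511., -240.,  590.]), array([ 511., -240.,  590.]), array([ 511., -240.,  590.]), array([524., -43., 313.])]
```

Run:
```python
from h import *
s=observe(); R=Ro.from_rotvec(s['ee_rot']).as_matrix(); tz=R[:,2]; T=s['tcp_pos']
up=-tz; n=np.cross([1,0,0],up); n/=np.linalg.norm(n); n=n if n[1]>0 else -n; b=np.cross(up,n)
print('n',n.round(2))
A=[]
for k in('side','top'):
  c=read_camera(k); P=pts(c)[c['range_z']>0]-T; A.append(P)
P=np.vstack(A); a=P@up; u=P@n; w=P@b
for lo in range(-20,340,20):
  m=(a>lo)&(a<lo+20)&(abs(u)<110)&(abs(w)<110)
  if m.sum()>4: print(lo,m.sum(),'n',np.percentile(u[m],[1,99]).round(0),'b',np.percentile(w[m],[1,99]).round(0))
c=read_camera('side'); cv2.imwrite('pics/s6.png',cv2.resize(c['pixels'][60:290,130:400],None,fx=2.9,fy=2.6))
```

```text
n [-0.    0.81  0.58]
-20 28 n [-10.  15.] b [-5. 15.]
0 73 n [-11.  17.] b [-9. 15.]
20 84 n [-24.  34.] b [-6. 22.]
40 209 n [-37.  47.] b [-13.  27.]
60 241 n [-57.  63.] b [-22.  32.]
80 299 n [-53.  60.] b [-26.  27.]
100 106 n [-36.  43.] b [-20.  36.]
120 294 n [-35.  40.] b [-31.  41.]
140 324 n [-35.  40.] b [-31.  41.]
160 254 n [-34.  39.] b [-31.  43.]
180 423 n [-38.  43.] b [-35.  44.]
200 385 n [-36.  41.] b [-33.  42.]
220 383 n [-36.  42.] b [-35.  41.]
240 402 n [-36.  41.] b [-47.  42.]
260 352 n [-36.  41.] b [-34.  42.]
280 152 n [-36.  38.] b [-32.  43.]
300 296 n [-50.  81.] b [-39.  98.]
320 649 n [-58. 102.] b [-52. 108.]
```

View pics/s6.png

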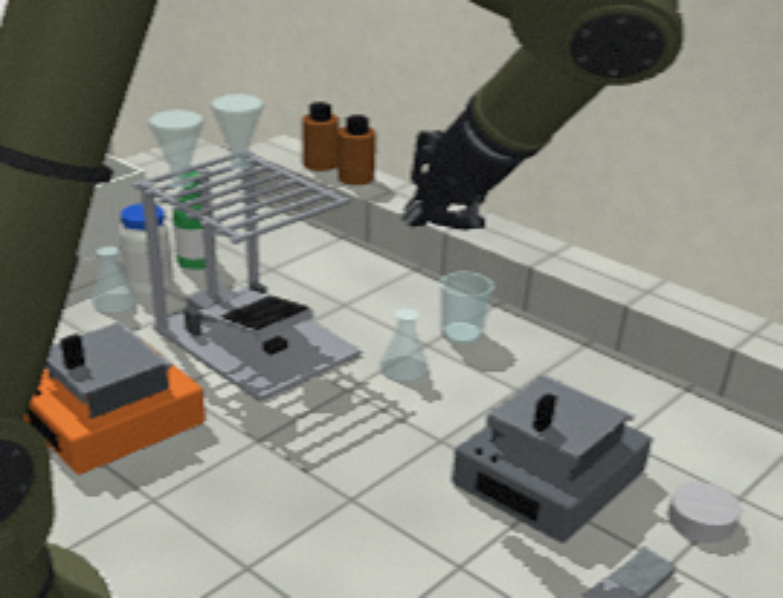

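The view shows the leaning gripper clear and in front of the deck. Measured wrist radius is about 43 mm, which leaves about 12 mm to the front rod. I'll go low in front of the rinser first, then in level.

carry_out(targets=[[0,2,12,-30,0],[0,3,25,-60,0],[0,4,38,-90,0],[0,5,50,-120,0],[0,6,65,-150,0],[0,7,80,-180,0],[0,8,95,-208,0],[0,8,100,-216,0]])

```text
time_s: 38.9
tcp_pos: [524.0, 42.4, 99.0]
ee_rot: [-0.464, -2.9, -0.937]
force: [0.5, -0.1, 0.1]
gripper_width: -0.2
gripper_force: 0.0
```

carry_out(targets=[[0,0,20,0,0],[0,0,40,0,0],[0,0,60,0,0],[0,0,80,0,0],[0,0,100,0,0],[0,0,100,0,0]])

```text
time_s: 39.5
tcp_pos: [525.1, 142.9, 102.3]
ee_rot: [-0.459, -2.904, -0.941]
force: [0.5, 0.0, 1.1]
gripper_width: 0.2
gripper_force: 0.0
```

```bash
python3 -c "
from h import *
st()"
```

```text
t 39.5 q [-0.263  0.668  0.516  2.033 -1.174  1.051  2.336] tcp [525.1 142.9 102.3] toolz [ 0.039  0.581 -0.813] tooly ang 68.95 F [0.5 0.  1.1] w 0.2 0.0
```

carry_out(targets=[[0,1,10,-4,0],[0,1,20,-8,0],[0,1,20,-12,0],[0,1,20,-16,0],[0,1,20,-20,0]])

```text
time_s: 40.0
tcp_pos: [526.5, 159.7, 80.7]
ee_rot: [-0.465, -2.904, -0.937]
force: [-1.8, -2.5, 5.3]
gripper_width: 0.0
gripper_force: 2.3
```

```bash
python3 -c "
from h import *
st()"
```

```text
t 40.0 q [-0.281  0.701  0.493  2.049 -1.231  1.015  2.366] tcp [526.5 159.7  80.7] toolz [ 0.04   0.579 -0.814] tooly ang 68.73 F [-1.8 -2.5  5.3] w 0.0 2.3
```

The treadle is moving at 5 N. I'll press on towards the stop.

carry_out(targets=[[0,0,0,-4,0],[0,0,0,-8,0],[0,0,0,-12,0],[0,0,0,-15,0],[0,0,0,-15,0]])

```text
time_s: 40.5
tcp_pos: [526.9, 158.7, 65.9]
ee_rot: [-0.467, -2.906, -0.937]
force: [-1.6, -4.2, 7.2]
gripper_width: -0.2
gripper_force: 3.8
```

carry_out(targets=[[0,0,0,-2,0],[0,0,0,-3,0],[0,0,0,-3,0]])

```text
time_s: 40.8
tcp_pos: [526.9, 158.4, 63.1]
ee_rot: [-0.467, -2.906, -0.937]
force: [-2.4, -5.0, 7.3]
gripper_width: -0.2
gripper_force: 4.3
```

carry_out(targets=[[0,0,0,-2,0],[0,0,0,-4,0],[0,0,0,-4,0]])

```text
time_s: 41.1
tcp_pos: [526.9, 158.3, 59.1]
ee_rot: [-0.468, -2.906, -0.936]
force: [-2.2, -6.9, 9.5]
gripper_width: 0.2
gripper_force: 4.8
```

carry_out(targets=[[0,0,0,-2,0],[0,0,0,-2,0]])

```text
time_s: 41.3
tcp_pos: [527.0, 158.2, 58.2]
ee_rot: [-0.468, -2.906, -0.939]
force: [-4.7, -7.9, 17.9]
gripper_width: 0.2
gripper_force: 9.0
```

It's on the stop: force 18 N for under 1 mm. I'll go 1 mm more, then hold.

carry_out(targets=[[0,0,0,-1,0],[0,0,0,-1,0],[0,0,0,-1,0]])

```text
time_s: 41.6
tcp_pos: [527.0, 158.2, 57.8]
ee_rot: [-0.468, -2.906, -0.94]
force: [-7.2, -10.9, 24.7]
gripper_width: -0.1
gripper_force: 11.7
```

carry_out(targets=[[0,0,0,0,0],[0,0,0,0,0],[0,0,0,0,0],[0,0,0,0,0],[0,0,0,0,0],[0,0,0,0,0]])

```text
time_s: 42.2
tcp_pos: [527.0, 158.1, 57.8]
ee_rot: [-0.468, -2.906, -0.94]
force: [-5.9, -9.9, 24.1]
gripper_width: -0.3
gripper_force: 11.7
```

carry_out(targets=[[0,0,0,0,0],[0,0,0,0,0],[0,0,0,0,0],[0,0,0,0,0],[0,0,0,0,0],[0,0,0,0,0],[0,0,0,0,0],[0,0,0,0,0]])

```text
time_s: 43.0
tcp_pos: [527.0, 158.2, 57.8]
ee_rot: [-0.468, -2.906, -0.94]
force: [-6.1, -10.4, 23.6]
gripper_width: -0.2
gripper_force: 11.7
```

Held at about 24 N for 1.4 s. Now ease up and withdraw level to the front.

carry_out(targets=[[0,0,0,4,0],[0,0,0,9,0],[0,0,-2,14,0],[0,0,-5,20,0],[0,0,-9,26,0],[0,0,-14,32,0],[0,0,-20,38,0]])

```text
time_s: 43.7
tcp_pos: [526.3, 139.1, 93.9]
ee_rot: [-0.465, -2.905, -0.935]
force: [1.2, 0.2, -0.3]
gripper_width: -0.1
gripper_force: 0.0
```

carry_out(targets=[[0,0,-25,0,0],[0,0,-50,0,0],[0,0,-75,5,0],[0,0,-100,10,0],[0,0,-120,40,0],[0,0,-135,70,0],[0,0,-150,110,0],[0,0,-150,110,0]])

```text
time_s: 44.5
tcp_pos: [527.9, -14.6, 208.0]
ee_rot: [-0.47, -2.913, -0.935]
force: [0.6, -0.6, -0.3]
gripper_width: -0.3
gripper_force: 0.0
```

Run:
```python
from h import *
st()
c=read_camera('side');P=pts(c)
b=(c['pixels'].max(2)<45)&(P[...,2]>35)&(P[...,2]<90)&(P[...,0]>460)&(P[...,0]<590)&(P[...,1]>130)&(P[...,1]<230)
q=P[b]; print('pad',len(q),np.polyfit(q[:,1],q[:,2],1))
m=(abs(P[...,0]-585)<25)&(abs(P[...,1]+240)<45)&(P[...,2]>70)&(P[...,2]<140)
p=P[m];print('cover',len(p),np.percentile(p[:,2],[5,50,95]))
t=read_camera('top'); im=np.hstack([cv2.resize(c['pixels'],None,fx=.78,fy=.78),cv2.resize(t['pixels'],None,fx=.78,fy=.78)]); cv2.imwrite('pics/fin.png',im)
```

```text
t 44.5 q [-0.051  0.573  0.638  1.831 -0.899  1.338  2.26 ] tcp [527.9 -14.6 208. ] toolz [ 0.048  0.575 -0.817] tooly ang 68.79 F [ 0.6 -0.6 -0.3] w -0.3 0.0
pad 179 [ -0.22677565 110.56072714]
cover 256 [104.21788039 106.52796721 108.94067864]
```

View pics/fin.png

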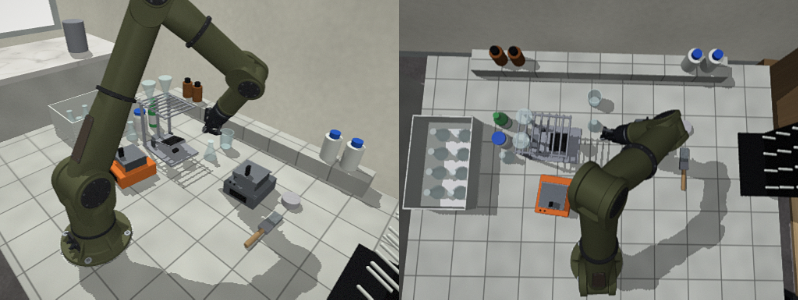

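The treadle is back up, the cover is shut and everything else stands where it was. The arm touches nothing, so I'm handing in.

```bash
python3 -c "
from workcell import job_done
print(job_done())"
```

```text
the job is handed in; nothing more can be done
None
```

The rinse is done and handed in at about 44.5 s: the cover was lifted to its stop, the toggle pushed to its far end stop, and the cover shut; then the treadle was held on its stop at about 24 N for 1.4 s and let back up, with no bystander seen moved in the last pictures.

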